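# Top up the block reader's magazine under its lift-and-slide hatch

## Robot

A 7-joint arm with a two-finger parallel gripper is mounted at the origin on the work surface. World frame = base frame: x ahead of the robot, y to its left, z up, the work surface at z = 0. Lengths are in m, angles in rad, forces in N, time in s.
With the tool pointing down it reaches from about 0.4 to 0.85 m from the base axis. Payload 6.9 kg.
Tool frame: the origin (TCP) lies at the very end of the fingers, on their centre line; the grasp point (between the pads) lies 19 mm behind it; y points along the fingers, z is the direction in which the jaws open and shut, and the axes are right-handed (so a half turn about y gives the same grasp; the last joint's range is limited). The gripper opens to 85 mm and grips with 20 to 120 N. Pads are 22 mm wide; open, the fingers measure 114 mm over their backs; the gripper's body (76 mm by 85 mm) begins 54 mm behind the grasp point. The pads swing forward as they close: fully open they stand 13 mm farther back than shut.
Start: joints at [1.395, 0.507, -0.238, 1.5, 0.126, 1.149, -0.155], TCP at [0.173, -0.601, 0.231] pointing down, gripper open.
Joint ranges: [-3.08, 3.08], [-0.24, 2.05], [-1.43, 1.35], [0, 2.5], [-1.52, 4.66], [0.17, 1.96], [-2.89, 2.89]. Speed limits (rad/s): [2.39, 2.39, 3.14, 3.14, 3.14, 3.14, 3.14].

## Interface

Orientations are given as a rotation vector (axis times angle).
In Python, from station import arm gives the robot as it stands.
- The arm moves only by the shell command python3 -m jog 'ROWS' [FORCE]. ROWS is JSON, a list of rows, each an object with "slide": the shift along the tool's x, y, z in cm, a list of three; "twist": the turn, a rotation vector about the tool's x, y, z in units of 5 degrees (1.0 is 5 degrees), a list of three; "fingers": the closure, from -1 (fully open) to 1 (shut). A call has 1 to 8 rows; each row shifts and turns the commanded pose from where the row before left it, along the tool's axes as they then stand; what a row does not reach is not made up. A row lasts 1/12 s, in which the tool goes at most 41.7 mm and 7.16 degrees, less where a joint would pass 70% of its speed; a pose out of reach is approached as far as the arm can. A call with a gripper value outside its range is refused whole. The fingers move at their own pace and stop on an object; FORCE is the grip in N (left out, the last holds). Time passes only in rows, so rows that do not move let the fingers close. It gives the time, the measured TCP pose, the force and the opening at its end, in the units of the state.
- arm.get_obs(): the state, without advancing time (a new reading comes with each control period).
- arm.capture(name): name is "scene" or "top" or "wrist"; returns the picture (384x512x3 uint8, blue, green, red); there is no depth.
- arm.get_calibration(name): a dict with "vfov" (degrees; the focal length in pixels is half the picture's height over the tangent of half this angle, whatever the lens; pixels are square), "cx", "cy" (the principal point, pixels), "world_from_camera" (4x4, takes a point from camera to world coordinates); the wrist camera has in their place "tool_from_camera" (4x4, takes a point from camera to tool coordinates, whose origin is the TCP and whose axes are the tool frame's). Camera axes: x right, y up, looking along -z (the intrinsics and any distortion apply to the point x, -y, -z); pixel columns grow to the right and rows downward; lengths in m; the calibration is good to about 2 mm. A picture is of the moment at which its call begins: read the wrist's pose just before it. get_calibration takes no time and is no camera call.
- arm.job_done(): hands the job in, once; it reports no verdict.
Trained networks look in the newest picture that a camera, given by its name, has taken for a name from the list of things; names that differ only in an ending like _2 or _b are one class to them, and where a whole thing is asked for, a point or a joint stands for the part that bears it (a point fixed in the world has none). Each returns a list of dicts, best first, with "score" (0 to 1); they miss things now and then, are a little off and sometimes report something else, mostly with a low value. They report only what shows in the picture. A call takes as long as a camera call. They do not tell look-alikes from the thing itself.
- arm.boxes_of(camera, thing): "at" ([column, row] in pixels, amid what is visible of it).
- arm.trace(camera, thing): "pixels" (384x512 bool, what is visible of it) and "at" ([column, row] in pixels, amid what is visible of it).
- arm.spot_point(camera, thing): "at" ([column, row] in pixels: a listed point, or the origin of a listed thing).
The state is a dict: "time": time; "joints": joint angles; "joint_velocities": joint speeds; "joint_torque": joint torques, N m; "tool_pos": TCP position; "tcp_rot": TCP orientation; "contact_force": force on the tool from outside, world axes, zero at the start; "moment": the same for the moment, N m; "width": finger opening in m.
Only numpy, scipy, OpenCV 4.12 (cv2) and the standard library are available. Lean on these libraries where they do the work, as an engineer would, in place of code of your own. Each camera call takes 0.05 s, during which the arm holds its last target.

## Task

Top up the block reader: lift its hatch by the handle off its recessed seat and slide it aside along its channels until the magazine bay is clear. Take the wax block from the steel tray, push the sprung follower back with it and let it down wax-down behind the two blocks in the track, sloped writing end towards the follower like theirs, so that the follower closes on it. Then slide the hatch back until it drops flush into its seat, leaving everything else where it is.

Things in the scene. Friction and masses are not known exactly. Their poses are not given: they have to be found in the camera images.
- reader: White benchtop paraffin-block reader, fixed, 304 mm deep (x), 332 mm wide (y). Origin on the bench under its deck; x away from the robot, y left, z up; yaw within 9 degrees of the robot's. Front edge at x = -112 mm. Grey deck 80 mm above the bench; at the back (x 110 to 192 mm) a head 112 mm high. In the deck's right half is the magazine bay, under the hatch.
- seat (a point): Centre of the hatch's seat, in the reader's frame (0, -76, 74) mm: a recess 184 (x) x 140 mm (y), 6 mm below the deck, round the bay's opening of 164 x 124 mm. Two channels along y at x = +-84 to 98 mm, 15 mm high, hold the hatch's front and back edges under lips: it can rise 13 mm at most and must rise 6 mm to slide left over the deck.
- deck_end (a point): End stop of the channels on the deck's left side, in the reader's frame (0, 147, 80) mm, 8 mm high. The hatch's left edge meets it after 156 mm of sliding; the bay is clear after 130 mm. Pushed right again along the deck, the hatch tips over the edge of the seat and drops in by itself.
- hatch_grip (a point): Middle of the hatch's handle bar. Hatch: aluminium plate 180 (x) x 134 (y) x 5 mm, 0.24 to 0.48 kg, 2 to 3 mm clear in the seat all round. Black bow handle at its centre: bar 70 mm along the hatch's x, 10 x 10 mm in section, posts 30 mm either side. This point is 31 mm above the plate's underside: reader's frame (0, -76, 105) mm when seated, z = 111 mm on the deck.
- third_place (a point): Place of the new block's underside in the feed track, on the bay's floor, reader's frame (-30, -76, 25) mm. The track runs along the reader's x: two guides 5 mm high, 28 mm apart, and a front stop at x = 70 mm against which two blocks (40 mm each, tops 42 mm above the bench) are pressed, so their row ends at x = -10 mm.
- follower (a joint): Travel of the sprung steel follower along the track to the reader's -x, in m: 0 with its face at the front stop, 0.080 on the row of two, 0.120 on a row of three, 0.138 at most. A spring of about 3 to 4 N drives it back to the row; nothing latches it.
- follower_face (a point): Top edge of the follower's face (which looks to the reader's +x and presses on the row), on the track's centre line, 66 mm above the bench. Upright plate 24 mm wide (y), 8 mm thick (to -x of this point), 24 mm higher than the blocks: a block held above the row pushes it back, then goes down in front of it.
- block_mid (a point): Centre (half-way up) of the new block, wax-down in a dark steel tray left or right of the reader. 19 to 31 g, 17 mm high: below, wax 34 x 24 x 9 mm; above, white cassette, 40 mm (its x) x 28 mm (its y) from 9 to 12 mm up, then 32 x 28 mm. Sloped writing face at its -x end. Hold it by the cassette's long sides, 28 mm apart. Its x is within 30 degrees of the reader's.
- block_label (a point): Middle of the new block's sloped writing face, 16 mm to -x of its centre and 6 mm higher. The block stands in the front half of the steel tray, which is 170 (x) x 124 mm, floor 3 mm thick, rim 12 mm high.
- row_block1_mid (a point): Centre of the first block in the track, same kind as the new one, writing face towards the follower; reader's frame (50, -76, 33.5) mm; hidden by the hatch at the start.
- row_block2_mid (a point): Centre of the second block in the track, the same kind, writing face towards the follower; reader's frame (10, -76, 33.5) mm; hidden by the hatch at the start.
- empty_cassette: Empty flat white cassette with no wax under it, 40 x 28 x 6 mm, lying in the same tray as the new block; leave it. Origin: centre of its underside.
- slide_box: Grey slide box with a paper label, 102 x 88 x 35 mm, on the bench on the other side of the reader from the tray. Origin: centre of its underside.
- oil_bottle: Small amber bottle, 28 mm across, 62 mm high, beside the reader's head on the right. Origin: centre of its underside.
- staining_jar: Square glass staining jar with a white cap, 56 x 56 x 88 mm, beside the reader's head on the left. Origin: centre of its underside.
- slide_mailer: Flat white slide mailer, 32 x 84 x 13 mm, lying on top of the reader's head. Origin: centre of its underside.
- petri_dish: Covered glass dish, 92 mm across, 16 mm high, on the bench near the robot on the right. Origin: centre of its underside.
- forceps: Steel forceps, 130 mm long, 6 mm high, lying on the bench near the robot on the left. Origin: centre of their underside.
- beaker: Glass beaker, 52 mm across, 70 mm high, on the far right of the bench. Origin: centre of its underside.
Not all that is in view belongs to the job. What is shaped like the part that bears block_mid but green is not meant. Of the things that look like the part that bears hatch_grip, the larger one is meant.

How it is judged:
On the way, in this order (a step that is already met when the one before it is completed fails the run):
1. the hatch is up on the deck and slid left, clear of the bay (y of hatch_grip in the frame of reader above 0.048 m and z of hatch_grip in the frame of reader above 0.1085 m), for 0.2 s.
2. the new block lies third in the row, wax down, writing end to the follower, let go, and the follower has closed on it (x of block_mid in the frame of reader between -0.034 and -0.026 m and y of block_mid in the frame of reader between -0.08 and -0.072 m and z of block_mid in the frame of reader between 0.0305 and 0.0365 m and x of block_label in the frame of reader below -0.038 m and value of joint follower between 0.117 and 0.124 m and x of row_block1_mid in the frame of reader between 0.046 and 0.054 m and y of row_block1_mid in the frame of reader between -0.08 and -0.072 m and z of row_block1_mid in the frame of reader between 0.0305 and 0.0365 m and x of row_block2_mid in the frame of reader between 0.006 and 0.014 m and y of row_block2_mid in the frame of reader between -0.08 and -0.072 m and z of row_block2_mid in the frame of reader between 0.0305 and 0.0365 m and contact force between the fingers and block below 0.05 N and contact force between the arm and follower below 0.05 N), for 0.2 s.
At the end, for the whole second after the job is handed in: Hatch flat in its seat (handle within 5 mm, level within 0.02 rad); new block third in the row (within 4 mm; 3 mm in height), writing end to the follower, the other two still first and second (same tolerances); follower resting on the row of three (joint 0.117 to 0.124) (x of block_mid in the frame of reader between -0.034 and -0.026 m and y of block_mid in the frame of reader between -0.08 and -0.072 m and z of block_mid in the frame of reader between 0.0305 and 0.0365 m and x of block_label in the frame of reader below -0.038 m and value of joint follower between 0.117 and 0.124 m and x of row_block1_mid in the frame of reader between 0.046 and 0.054 m and y of row_block1_mid in the frame of reader between -0.08 and -0.072 m and z of row_block1_mid in the frame of reader between 0.0305 and 0.0365 m and x of row_block2_mid in the frame of reader between 0.006 and 0.014 m and y of row_block2_mid in the frame of reader between -0.08 and -0.072 m and z of row_block2_mid in the frame of reader between 0.0305 and 0.0365 m and x of hatch_grip in the frame of reader between -0.005 and 0.005 m and y of hatch_grip in the frame of reader between -0.081 and -0.071 m and z of hatch_grip in the frame of reader between 0.1025 and 0.1075 m and angle between hatch_grip's own z axis and vertical below 0.02 rad); the robot touches nothing.
It fails at once if a bystander is pushed more than 30 mm from its place (distance of any of empty_cassette, slide_box, oil_bottle, staining_jar, slide_mailer, petri_dish, forceps, beaker from where it was at the start of the episode above 0.03 m).
It also fails if it takes over 54 s, if anything falls off the work surface, if the arm or the gripper's body presses on something with over 40 N, if the wrist force passes 120 N, or if a joint passes its speed limit or range.

## Working session

There is one attempt and no reset: what is moved stays moved. The work goes in short steps, Python scripts to look and compute and a shell command to move; the robot and the scene stay as the last step left them, time stands still between calls to the robot, and variables do not carry over. Pictures are saved under pics/ and viewed, and the job is handed in when it is done.

```bash
ls; mkdir -p pics; python3 - <<'E'
from station import arm
import cv2,numpy as np
o=arm.get_obs(); print({k:np.round(v,3).tolist() for k,v in o.items()})
for n in ["scene","top","wrist"]:
    im=arm.capture(n); cv2.imwrite(f"pics/{n}0.png",im); c=arm.get_calibration(n); print(n,{k:np.round(v,4).tolist() if not isinstance(v,str) else v for k,v in c.items()})
E
```

```text
pics
{'time': 0.0, 'joints': [1.395, 0.508, -0.237, 1.501, 0.126, 1.149, -0.155], 'joint_velocities': [-0.001, 0.001, 0.001, 0.0, 0.0, 0.002, 0.001], 'joint_torque': [0.001, -62.06, -2.186, -24.965, 0.013, 0.012, 0.0], 'tool_pos': [0.173, -0.6, 0.23], 'tcp_rot': [-0.293, 2.073, -2.069], 'contact_force': [0.318, -0.061, -0.19], 'moment': [-0.012, 0.015, -0.006], 'width': 0.085}
scene {'vfov': 45.031, 'cx': 260.3964, 'cy': 189.4952, 'world_from_camera': [[-0.6332, -0.4415, 0.6357, 1.3313], [0.7739, -0.3721, 0.5124, 0.6165], [0.0103, 0.8165, 0.5773, 0.8349], [0.0, 0.0, 0.0, 1.0]]}
top {'vfov': 53.5414, 'cx': 254.6952, 'cy': 188.698, 'world_from_camera': [[-0.0118, 0.9958, -0.0912, 0.4047], [-0.9998, -0.0135, -0.0178, -0.0577], [-0.019, 0.0909, 0.9957, 1.3113], [0.0, 0.0, 0.0, 1.0]]}
wrist {'vfov': 70.5966, 'cx': 256.7032, 'cy': 192.5348, 'tool_from_camera': [[0.0002, -0.9538, -0.3005, -0.076], [-0.0001, 0.3005, -0.9538, -0.1422], [1.0, 0.0002, -0.0, 0.0003], [0.0, 0.0, 0.0, 1.0]]}
```

View pics/scene0.png

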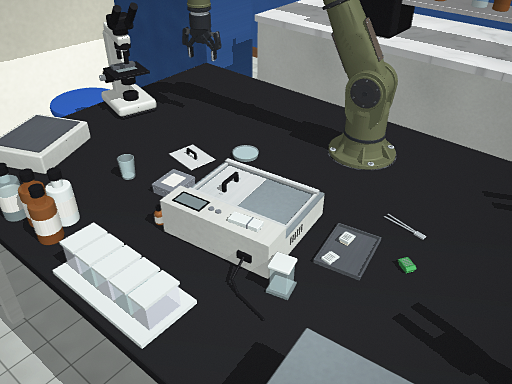

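View pics/top0.png

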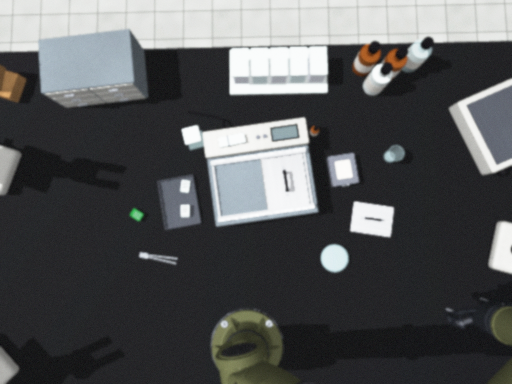

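View pics/wrist0.png

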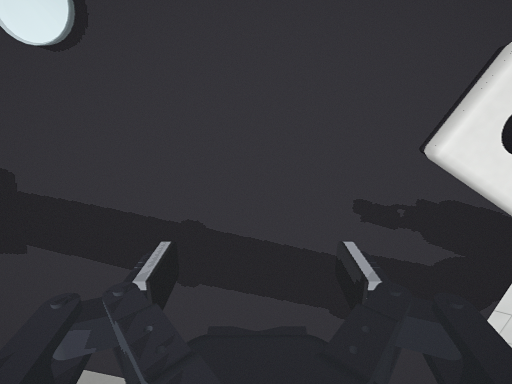

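The scene shows the reader's hatch with black bow handle (scene 230,180; top 287,180), and a smaller look-alike hatch loose on the bench (top 372,219). White blocks sit in the tray at top (185,211), the front half, and (185,186), the back half. A green block is at (137,214).

```bash
cat > h.py <<'E'
import numpy as np,cv2
from station import arm
from scipy.spatial.transform import Rotation as R
def K(c):
    f=192/np.tan(np.radians(c['vfov'])/2); return f
def pose(cam,obs=None):
    c=arm.get_calibration(cam)
    if cam!='wrist': return c,np.array(c['world_from_camera'])
    o=obs or arm.get_obs(); T=np.eye(4); T[:3,:3]=R.from_rotvec(o['tcp_rot']).as_matrix(); T[:3,3]=o['tool_pos']
    return c,T@np.array(c['tool_from_camera'])
def ray(cam,uv,P=None):
    c,M=P or pose(cam); f=K(c)
    d=np.array([(uv[0]-c['cx'])/f,-(uv[1]-c['cy'])/f,-1]); d=M[:3,:3]@d
    return M[:3,3],d/np.linalg.norm(d)
def atz(cam,uv,z,P=None):
    o,d=ray(cam,uv,P); return o+d*(z-o[2])/d[2]
def proj(cam,p,P=None):
    c,M=P or pose(cam); f=K(c); q=M[:3,:3].T@(np.array(p)-M[:3,3])
    return np.array([c['cx']+f*q[0]/-q[2],c['cy']-f*q[1]/-q[2]])
def tri(rs):
    A=np.zeros((3,3));b=np.zeros(3)
    for o,d in rs:
        Q=np.eye(3)-np.outer(d,d);A+=Q;b+=Q@o
    p=np.linalg.solve(A,b); return p,[np.linalg.norm((np.eye(3)-np.outer(d,d))@(p-o)) for o,d in rs]
def zoom(im,u,v,r=50,s=6): 
    u,v=int(u),int(v); y0,x0=max(0,v-r),max(0,u-r); return cv2.resize(im[y0:v+r,x0:u+r],None,fx=s,fy=s,interpolation=cv2.INTER_CUBIC)
E
python3 - <<'E'
from h import *
for th in ["reader","hatch_grip","seat","deck_end","block_mid","block_label","empty_cassette"]:
    for cam in ["top","scene"]:
        print(th,cam,[(np.round(d['at'],1).tolist(),round(d['score'],2)) for d in arm.spot_point(cam,th)[:4]])
print(arm.get_obs()['time'])
im=cv2.imread('pics/top0.png'); a=zoom(im,235,190,60,5)
cv2.imwrite('pics/z1.png',a)
im=cv2.imread('pics/scene0.png'); cv2.imwrite('pics/z2.png',im[150:290,150:390].repeat(3,0).repeat(3,1))
E
```

```text
reader top [([260.3, 189.7], 0.64)]
reader scene [([252.8, 214.1], 0.76)]
hatch_grip top [([374.6, 222.1], 0.84), ([287.2, 179.6], 0.68), ([341.5, 166.8], 0.52)]
hatch_grip scene [([231.1, 178.9], 0.87), ([192.4, 154.2], 0.82)]
seat top []
seat scene [([231.7, 188.2], 0.63)]
deck_end top [([214.6, 190.6], 0.87)]
deck_end scene [([297.9, 208.8], 0.67)]
block_mid top [([136.8, 215.3], 0.66), ([185.7, 211.2], 0.42)]
block_mid scene [([406.1, 263.2], 0.6), ([345.7, 239.2], 0.54)]
block_label top [([183.5, 214.1], 0.41)]
block_label scene [([407.5, 268.2], 0.74), ([351.4, 232.6], 0.67)]
empty_cassette top [([190.0, 185.6], 0.54)]
empty_cassette scene [([328.3, 256.8], 0.72)]
0.85
```

View pics/z1.png

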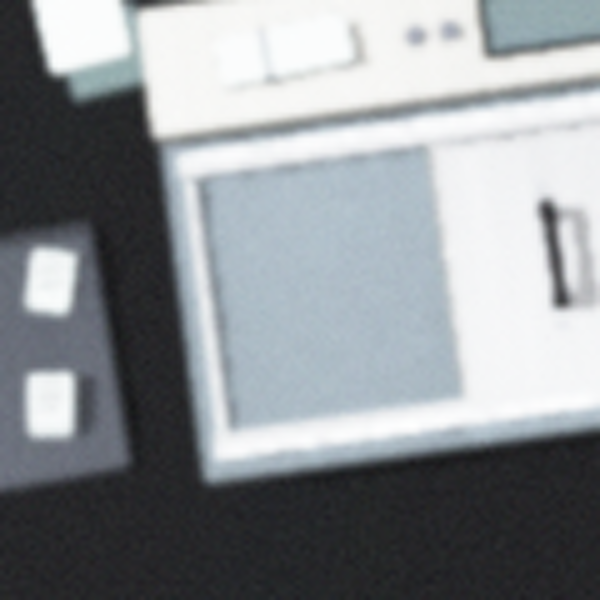

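View pics/z2.png

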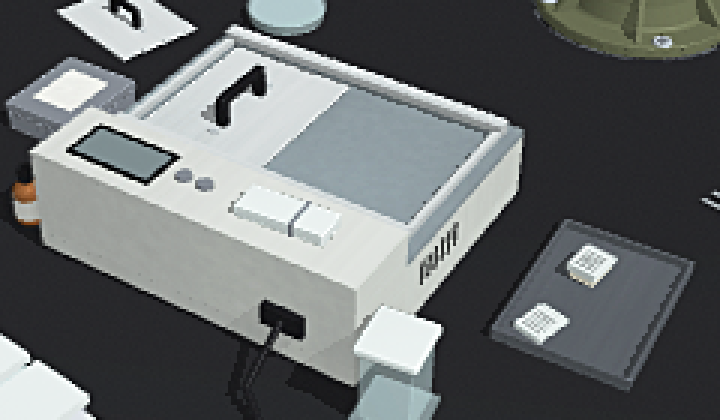

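```bash
python3 - <<'E'
from h import *
for n,a,b,z in [("grip",(287.2,179.6),(231.1,178.9),.105),("blk",(185.7,211.2),(345.7,239.2),.0115),("lab",(183.5,214.1),(351.4,232.6),.0175),("deckend",(214.6,190.6),(297.9,208.8),.08),("reader",(260.3,189.7),(252.8,214.1),0)]:
    p,e=tri([ray("top",a),ray("scene",b)]); print(n,np.round(p,4),np.round(e,4),np.round(atz("top",a,z),4),np.round(atz("scene",b,z),4))
E
```

```text
grip [ 0.5397 -0.1358  0.1016] [0.0056 0.0056] [ 0.5428 -0.1399  0.105 ] [ 0.5406 -0.1273  0.105 ]
blk [0.4497 0.2039 0.0058] [0. 0.] [0.4495 0.2027 0.0115] [0.4557 0.2067 0.0115]
lab [0.4382 0.2095 0.0246] [0.0023 0.0023] [0.4395 0.209  0.0175] [0.4288 0.2077 0.0175]
deckend [0.5142 0.0904 0.0911] [0.0039 0.0039] [0.513 0.095 0.08 ] [0.5045 0.0795 0.08  ]
reader [ 0.5232 -0.0567  0.0037] [0.004 0.004] [ 0.521  -0.0535  0.    ] [ 0.5218 -0.0631  0.    ]
```

```bash
cat >> h.py <<'E'
def Rdown(yaw): # tool x along (cos yaw, sin yaw), y down, z left
    x=np.array([np.cos(yaw),np.sin(yaw),0]);y=np.array([0,0,-1.]); return np.c_[x,y,np.cross(x,y)]
def plan(pos,yaw=None,rt=None):
    o=arm.get_obs(); Rc=R.from_rotvec(o['tcp_rot']).as_matrix()
    t=Rc if yaw is None else Rdown(yaw)
    tw=R.from_matrix(Rc.T@t).as_rotvec(degrees=True)/5
    d=(np.array(pos)-o['tool_pos'])*100
    x=Rc[:,0]
    print('t',o['time'],'now',np.round(o['tool_pos'],4),'yaw',round(np.degrees(np.arctan2(x[1],x[0])),2),'tilt',np.round(Rc[2],3),'w',round(o['width'],4),'F',np.round(o['contact_force'],1))
    print(' twist(5deg units)',np.round(tw,3),'| slide cm now-axes',np.round(Rc.T@d,2),'| after-turn axes',np.round(t.T@d,2))
E
python3 - <<'E'
from h import *
plan([0.50,-0.15,0.25],np.radians(7))
E
```

```text
t 0.85 now [ 0.1732 -0.6005  0.2313] yaw -163.91 tilt [-0. -1. -0.] w 0.0857 F [-0.1 -0.1 -0.6]
 twist(5deg units) [-0.0000e+00 -3.4183e+01 -1.0000e-03] | slide cm now-axes [-43.89  -1.87 -34.23] | after-turn axes [37.93 -1.87 40.73]
```

```bash
python3 - <<'E'
from h import *
plan([0.53,-0.12,0.30],np.radians(187))
E
```

```text
t 0.85 now [ 0.1732 -0.6005  0.2313] yaw -163.91 tilt [-0. -1. -0.] w 0.0857 F [-0.1 -0.1 -0.6]
 twist(5deg units) [ 1.000e-03  1.817e+00 -0.000e+00] | slide cm now-axes [-47.6   -6.87 -36.28] | after-turn axes [-41.27  -6.87 -43.34]
```

```bash
python3 -m jog '[{"slide":[0,-3.5,0],"twist":[0,0.9,0],"fingers":-1},{"slide":[0,-3.3,0],"twist":[0,0.9,0],"fingers":-1},{"slide":[-2.6,0,-2.7],"twist":[0,0,0],"fingers":-1},{"slide":[-2.6,0,-2.7],"twist":[0,0,0],"fingers":-1},{"slide":[-2.6,0,-2.7],"twist":[0,0,0],"fingers":-1},{"slide":[-2.6,0,-2.7],"twist":[0,0,0],"fingers":-1},{"slide":[-2.6,0,-2.7],"twist":[0,0,0],"fingers":-1},{"slide":[-2.6,0,-2.7],"twist":[0,0,0],"fingers":-1}]'
python3 -c "
from h import *
plan([0.53,-0.12,0.30],np.radians(187))"
```

```text
time: 1.52
tool_pos: [0.3088, -0.4189, 0.2996]
tcp_rot: [-0.133, 2.157, -2.158]
contact_force: [0.6, -0.6, -0.6]
width: 0.0851
t 1.5167 now [ 0.3088 -0.4189  0.2996] yaw -172.92 tilt [-0.    -1.     0.001] w 0.0851 F [ 0.6 -0.6 -0.6]
 twist(5deg units) [-0.007  0.015 -0.003] | slide cm now-axes [-25.64  -0.05 -26.94] | after-turn axes [-25.6   -0.04 -26.98]
```

```bash
python3 -m jog '[{"slide":[-2.8,0,-2.9],"twist":[0,0,0],"fingers":-1},{"slide":[-2.8,0,-2.9],"twist":[0,0,0],"fingers":-1},{"slide":[-2.8,0,-2.9],"twist":[0,0,0],"fingers":-1},{"slide":[-2.8,0,-2.9],"twist":[0,0,0],"fingers":-1},{"slide":[-2.8,0,-2.9],"twist":[0,0,0],"fingers":-1},{"slide":[-2.8,0,-2.9],"twist":[0,0,0],"fingers":-1},{"slide":[-2.8,0,-2.9],"twist":[0,0,0],"fingers":-1},{"slide":[-2.8,0,-2.9],"twist":[0,0,0],"fingers":-1}]'
python3 - <<'E'
from h import *
plan([0.53,-0.12,0.30],np.radians(187))
o=arm.get_obs();P=pose('wrist',o);im=arm.capture('wrist');cv2.imwrite('pics/w1.png',im)
for th,z in [("reader",0),("hatch_grip",.105),("seat",.074),("deck_end",.08)]:
    print(th,[(np.round(d['at'],1).tolist(),round(d['score'],2),np.round(atz('wrist',d['at'],z,P),4).tolist()) for d in arm.spot_point('wrist',th)[:3]])
E
```

```text
time: 2.18
tool_pos: [0.5025, -0.161, 0.2996]
tcp_rot: [-0.133, 2.157, -2.158]
contact_force: [0.4, -0.6, 0.3]
width: 0.0854
t 2.1833 now [ 0.5025 -0.161   0.2996] yaw -172.93 tilt [-0.001 -1.     0.001] w 0.0854 F [ 0.4 -0.6  0.3]
 twist(5deg units) [-0.006  0.015 -0.007] | slide cm now-axes [-3.23 -0.04 -3.73] | after-turn axes [-3.23 -0.04 -3.73]
reader [([194.5, 129.8], 0.91, [0.5318, -0.0582, 0.0])]
hatch_grip [([236.9, 134.2], 0.94, [0.5439, -0.132, 0.105]), ([404.4, 228.6], 0.72, [0.4465, -0.3708, 0.105])]
seat [([67.7, 138.0], 0.64, [0.508, 0.0937, 0.074]), ([327.4, 9.5], 0.32, [0.6967, -0.221, 0.074])]
deck_end [([69.1, 134.7], 0.91, [0.5137, 0.0875, 0.08])]
```

View pics/w1.png

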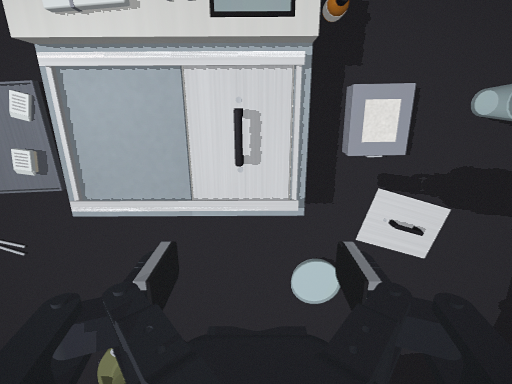

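```bash
cat >> h.py <<'E'
def rectify(im,cam,P,z,cx,cy,yaw,half=(0.2,0.2),mm=0.5):
    # output: up = +x', left=+y' in frame at (cx,cy,yaw)
    H=int(2*half[0]/mm*1000);W=int(2*half[1]/mm*1000)
    v,u=np.mgrid[0:H,0:W]; xr=half[0]-(v+.5)*mm/1000; yr=half[1]-(u+.5)*mm/1000
    c,s=np.cos(yaw),np.sin(yaw); p=np.stack([cx+c*xr-s*yr,cy+s*xr+c*yr,np.full_like(xr,z)],-1)
    cc,M=P;f=K(cc);q=(p-M[:3,3])@M[:3,:3]
    return cv2.remap(im,(cc['cx']+f*q[...,0]/-q[...,2]).astype(np.float32),(cc['cy']-f*q[...,1]/-q[...,2]).astype(np.float32),cv2.INTER_LINEAR)
E
python3 - <<'E'
from h import *
P=pose('wrist');im=cv2.imread('pics/w1.png')
r=rectify(im,'wrist',P,.079,.533,-.057,np.radians(7),(.15,.2),.5)
r=cv2.line(r,(0,300),(800,300),(0,0,255),1);r=cv2.line(r,(400,0),(400,600),(0,0,255),1)
for k in range(0,800,20): cv2.line(r,(k,295),(k,305 ),(0,255,0),1)
for k in range(0,600,20): cv2.line(r,(395,k),(405,k ),(0,255,0),1)
cv2.imwrite('pics/r1.png',r)
E
```

```text
(no output)
```

View pics/r1.png

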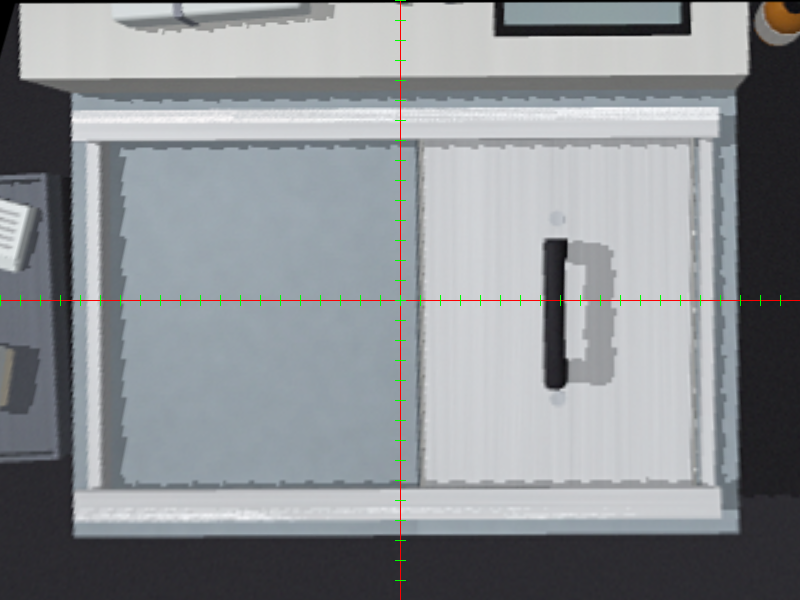

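Handle measured at ≈(0.5386,-0.136,0.105), with reader origin ≈(0.5289,-0.0605) and yaw ≈7.3°. This matches the top and scene triangulation (0.5397,-0.1358). The candidates are the hatch at wrist (238,136), which is the larger one and sits in the reader, and the look-alike at (405,228). I choose the first.

```bash
cat >> h.py <<'E'
RO=np.array([.5289,-.0605]);RY=np.radians(7.3)
def rw(x,y,z): c,s=np.cos(RY),np.sin(RY); return np.array([RO[0]+c*x-s*y,RO[1]+s*x+c*y,z])
def wr(p): c,s=np.cos(RY),np.sin(RY); d=np.array(p[:2])-RO; return np.array([c*d[0]+s*d[1],-s*d[0]+c*d[1],p[2]])
E
python3 - <<'E'
from h import *
plan(rw(0,-.076,.15),RY+np.pi)
E
```

```text
t 2.4333 now [ 0.5014 -0.1631  0.2992] yaw -172.9 tilt [ 0.001 -1.     0.   ] w 0.0854 F [-0.2 -0.5 -0.8]
 twist(5deg units) [-0.005 -0.039  0.008] | slide cm now-axes [-4.04 14.91 -2.25] | after-turn axes [-4.04 14.92 -2.22]
```

```bash
python3 -m jog '[{"slide":[-1.35,0,-0.75],"twist":[0,-0.04,0],"fingers":-1},{"slide":[-1.35,2.2,-0.75],"twist":[0,0,0],"fingers":-1},{"slide":[-1.35,3.2,-0.75],"twist":[0,0,0],"fingers":-1},{"slide":[0,3.2,0],"twist":[0,0,0],"fingers":-1},{"slide":[0,3.2,0],"twist":[0,0,0],"fingers":-1},{"slide":[0,3.1,0],"twist":[0,0,0],"fingers":-1},{"slide":[0,0,0],"twist":[0,0,0],"fingers":-1}]'
python3 - <<'E'
from h import *
plan(rw(0,-.076,.088),RY+np.pi)
o=arm.get_obs();P=pose('wrist',o);im=arm.capture('wrist');cv2.imwrite('pics/w2.png',im)
for d in arm.spot_point('wrist',"hatch_grip")[:2]: print(np.round(d['at'],1),d['score'],np.round(atz('wrist',d['at'],.105,P),4),wr(atz('wrist',d['at'],.105,P)))
E
```

```text
time: 3.02
tool_pos: [0.5353, -0.1363, 0.145]
tcp_rot: [-0.145, 2.164, -2.159]
contact_force: [-1.4, -0.5, -0.8]
width: 0.0852
t 3.0167 now [ 0.5353 -0.1363  0.145 ] yaw -172.84 tilt [ 0.009 -1.    -0.003] w 0.0852 F [-1.4 -0.5 -0.8]
 twist(5deg units) [ 0.032 -0.029  0.103] | slide cm now-axes [-0.38  5.69  0.01] | after-turn axes [-0.33  5.7  -0.  ]
[250.9 208.4] 0.69 [ 0.5412 -0.1317  0.105 ] [ 0.00310468 -0.07217772  0.105     ]
[486.2 312.6] 0.69 [ 0.4744 -0.3338  0.105 ] [-0.08874208 -0.26416312  0.105     ]
```

View pics/w2.png

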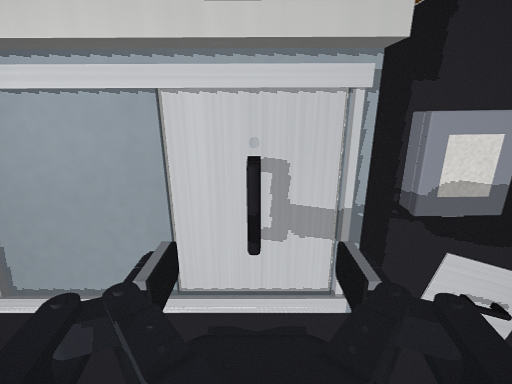

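The handle bar is at (253,205), 2–3 mm left of the jaw centre line and clear of the fingers. I'll descend onto it.

```bash
python3 -m jog '[{"slide":[-0.45,1.5,-0.2],"twist":[0,-0.03,0],"fingers":-1},{"slide":[0,1.6,0],"twist":[0,0,0],"fingers":-1},{"slide":[0,1.4,0],"twist":[0,0,0],"fingers":-1},{"slide":[0,0.7,0],"twist":[0,0,0],"fingers":-1},{"slide":[0,0,0],"twist":[0,0,0],"fingers":-1}]'
python3 -c "
from h import *
plan(rw(0,-.076,.088),RY+np.pi)"
```

```text
time: 3.53
tool_pos: [0.5436, -0.1333, 0.0989]
tcp_rot: [-0.138, 2.154, -2.155]
contact_force: [0.2, -0.3, 0.2]
width: 0.0854
t 3.5333 now [ 0.5436 -0.1333  0.0989] yaw -172.62 tilt [-0.001 -1.     0.   ] w 0.0854 F [ 0.2 -0.3  0.2]
 twist(5deg units) [-0.005  0.017 -0.006] | slide cm now-axes [0.53 1.09 0.19] | after-turn axes [0.53 1.09 0.2 ]
```

```bash
python3 -m jog '[{"slide":[0.2,1.0,0],"twist":[0,0,0],"fingers":-1},{"slide":[0,0,0],"twist":[0,0,0],"fingers":0.2},{"slide":[0,0,0],"twist":[0,0,0],"fingers":0.6},{"slide":[0,0,0],"twist":[0,0,0],"fingers":1},{"slide":[0,0,0],"twist":[0,0,0],"fingers":1},{"slide":[0,0,0],"twist":[0,0,0],"fingers":1},{"slide":[0,0,0],"twist":[0,0,0],"fingers":1}]' 60
python3 -c "
from h import *
plan(rw(0,-.076,.088),RY+np.pi)"
```

```text
time: 4.12
tool_pos: [0.5415, -0.133, 0.0887]
tcp_rot: [-0.139, 2.154, -2.154]
contact_force: [-1.3, 0.5, 0.1]
width: 0.0127
t 4.1167 now [ 0.5415 -0.133   0.0887] yaw -172.56 tilt [-0.001 -1.     0.   ] w 0.0127 F [-1.3  0.5  0.1]
 twist(5deg units) [-0.002  0.027 -0.007] | slide cm now-axes [0.33 0.07 0.25] | after-turn axes [0.33 0.07 0.25]
```

```bash
python3 -m jog '[{"slide":[0,0,0],"twist":[0,0,0],"fingers":1},{"slide":[0,0,0],"twist":[0,0,0],"fingers":1},{"slide":[0,-0.3,0],"twist":[0,0,0],"fingers":1},{"slide":[0,-0.3,0],"twist":[0,0,0],"fingers":1},{"slide":[0,-0.3,0],"twist":[0,0,0],"fingers":1},{"slide":[0,0,0],"twist":[0,0,0],"fingers":1}]'
python3 - <<'E'
from h import *
plan(rw(0,-.076,.088),RY+np.pi)
im=arm.capture('wrist');cv2.imwrite('pics/w3.png',im)
E
```

```text
time: 4.62
tool_pos: [0.5414, -0.1329, 0.0977]
tcp_rot: [-0.14, 2.154, -2.154]
contact_force: [0.0, 0.2, -2.9]
width: 0.0085
t 4.6167 now [ 0.5414 -0.1329  0.0977] yaw -172.56 tilt [-0. -1.  0.] w 0.0085 F [ 0.   0.2 -2.9]
 twist(5deg units) [-0.     0.027 -0.003] | slide cm now-axes [0.32 0.97 0.26] | after-turn axes [0.31 0.97 0.26]
```

View pics/w3.png

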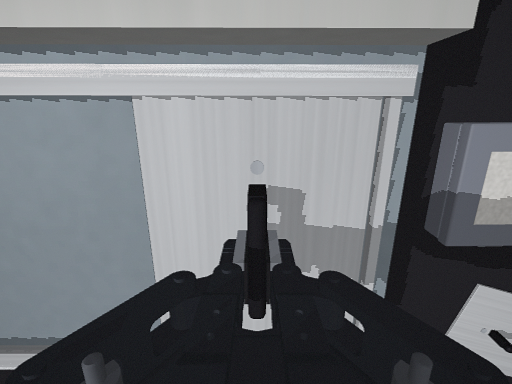

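The handle is gripped and the load is about 3 N, so the hatch is lifted. I'll slide it left.

```bash
python3 -m jog '[{"slide":[0,0,-1],"twist":[0,0,0],"fingers":1},{"slide":[0,0,-2],"twist":[0,0,0],"fingers":1},{"slide":[0,0,-2],"twist":[0,0,0],"fingers":1},{"slide":[0,0,-2],"twist":[0,0,0],"fingers":1},{"slide":[0,0,-2],"twist":[0,0,0],"fingers":1},{"slide":[0,0,-2],"twist":[0,0,0],"fingers":1},{"slide":[0,0,-2],"twist":[0,0,0],"fingers":1},{"slide":[0,0,-1.2],"twist":[0,0,0],"fingers":1}]'
python3 - <<'E'
from h import *
plan(rw(0,.068,.095),RY+np.pi); print(wr(arm.get_obs()['tool_pos']))
im=arm.capture('wrist');cv2.imwrite('pics/w4.png',im)
E
```

```text
time: 5.33
tool_pos: [0.5221, 0.0113, 0.0973]
tcp_rot: [-0.143, 2.155, -2.151]
contact_force: [-0.0, 0.7, -2.7]
width: 0.0087
t 5.3333 now [0.5221 0.0113 0.0973] yaw -172.4 tilt [ 0.    -1.    -0.002] w 0.0087 F [-0.   0.7 -2.7]
 twist(5deg units) [0.017 0.06  0.002] | slide cm now-axes [0.24 0.23 0.41] | after-turn axes [0.24 0.23 0.41]
[0.00238844 0.07206568 0.09726318]
```

View pics/w4.png

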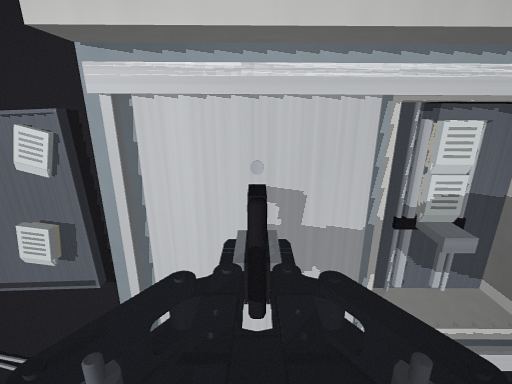

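```bash
python3 -m jog '[{"slide":[0,0.15,0],"twist":[0,0,0],"fingers":1},{"slide":[0,0.15,0],"twist":[0,0,0],"fingers":1},{"slide":[0,0,0],"twist":[0,0,0],"fingers":0.6},{"slide":[0,0,0],"twist":[0,0,0],"fingers":0},{"slide":[0,0,0],"twist":[0,0,0],"fingers":0},{"slide":[0,-1,0],"twist":[0,0,0],"fingers":0},{"slide":[0,-2.5,0],"twist":[0,0,0],"fingers":0},{"slide":[0,-4,0],"twist":[0,0,0],"fingers":-0.2}]'
python3 - <<'E'
from h import *
plan(rw(0,.068,.095),RY+np.pi)
E
```

```text
time: 6.05
tool_pos: [0.5209, 0.0071, 0.1679]
tcp_rot: [-0.146, 2.158, -2.157]
contact_force: [1.4, -0.5, 0.5]
width: 0.051
t 6.05 now [0.5209 0.0071 0.1679] yaw -172.6 tilt [ 0.006 -1.    -0.001] w 0.051 F [ 1.4 -0.5  0.5]
 twist(5deg units) [0.011 0.02  0.073] | slide cm now-axes [0.02 7.29 0.01] | after-turn axes [0.06 7.29 0.01]
```

```bash
python3 -m jog '[{"slide":[0,-2.5,3.2],"twist":[0,0,0],"fingers":-0.2},{"slide":[0,-2.5,3.2],"twist":[0,0,0],"fingers":-0.2},{"slide":[0,-2,3.2],"twist":[0,0,0],"fingers":-0.2},{"slide":[0,0,0],"twist":[0,0,0],"fingers":-0.2},{"slide":[0,0,0],"twist":[0,0,0],"fingers":-0.2}]'
python3 - <<'E'
from h import *
o=arm.get_obs();P=pose('wrist',o);im=arm.capture('wrist');cv2.imwrite('pics/w5.png',im)
print(wr(o['tool_pos']))
for th,z in [("row_block1_mid",.0335),("row_block2_mid",.0335),("follower_face",.066),("third_place",.025),("hatch_grip",.111),("block_mid",.0115),("block_label",.0175),("empty_cassette",.003)]:
    print(th,[(np.round(d['at'],1).tolist(),round(d['score'],2),np.round(atz('wrist',d['at'],z,P),4).tolist(),np.round(wr(atz('wrist',d['at'],z,P)),4).tolist()) for d in arm.spot_point('wrist',th)[:3]])
r=rectify(im,'wrist',P,.042,*rw(0,-.03,0)[:2],RY,(.12,.16),.4)
cv2.imwrite('pics/r5.png',r)
E
```

```text
time: 6.47
tool_pos: [0.5358, -0.0902, 0.241]
tcp_rot: [-0.131, 2.154, -2.157]
contact_force: [-0.2, 0.7, 0.3]
width: 0.0516
[ 0.00306323 -0.03035973  0.24098585]
row_block1_mid [([293.1, 130.5], 0.63, [0.5896, -0.1306, 0.0335], [0.0513, -0.0772, 0.0335])]
row_block2_mid [([291.2, 160.7], 0.79, [0.5513, -0.1344, 0.0335], [0.0128, -0.0761, 0.0335])]
follower_face [([291.1, 181.0], 0.7, [0.5323, -0.1333, 0.066], [-0.0059, -0.0727, 0.066])]
third_place [([283.0, 191.4], 0.92, [0.5061, -0.1314, 0.025], [-0.0316, -0.0674, 0.025])]
hatch_grip [([162.7, 184.8], 0.97, [0.5229, 0.0062, 0.111], [0.0025, 0.067, 0.111]), ([461.7, 270.8], 0.64, [0.4617, -0.3394, 0.111], [-0.1021, -0.2681, 0.111])]
block_mid [([47.1, 198.1], 0.83, [0.4501, 0.2032, 0.0115], [-0.0447, 0.2716, 0.0115])]
block_label [([44.0, 206.7], 0.82, [0.4388, 0.2044, 0.0175], [-0.0557, 0.2742, 0.0175])]
empty_cassette []
```

View pics/w5.png

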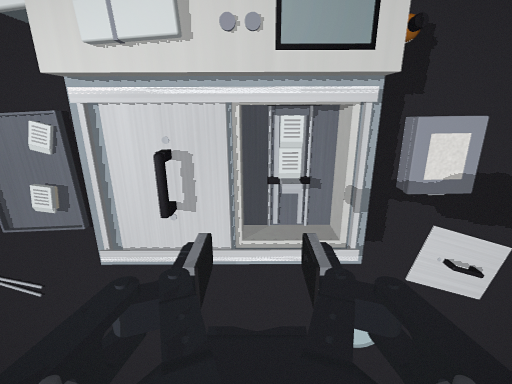

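View pics/r5.png

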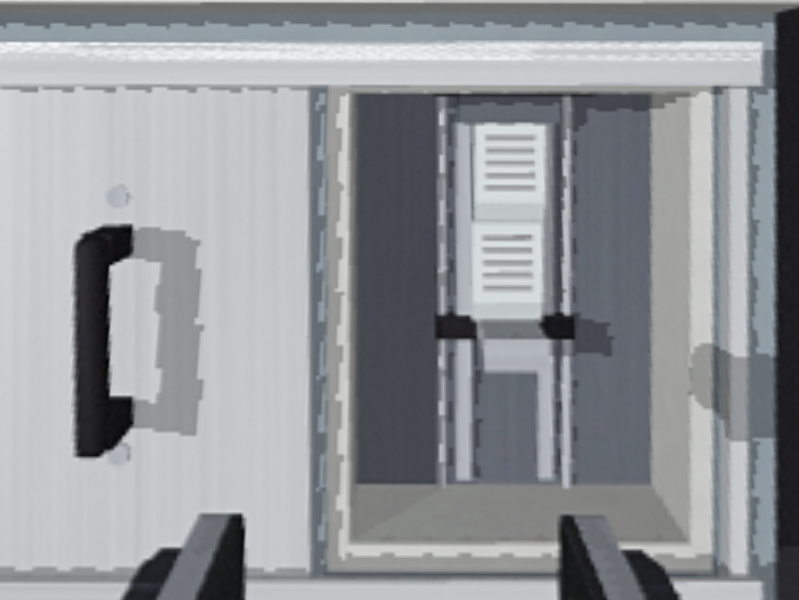

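```bash
python3 - <<'E'
import cv2
im=cv2.imread('pics/w5.png'); cv2.imwrite('pics/z5.png',cv2.resize(im[90:250,225:370],None,fx=5,fy=3.7,interpolation=cv2.INTER_LANCZOS4))
im=cv2.imread('pics/w4.png'); cv2.imwrite('pics/z4.png',cv2.resize(im[90:350,375:512],None,fx=4,fy=2.3,interpolation=cv2.INTER_LANCZOS4))
E
```

```text
(no output)
```

View pics/z5.png

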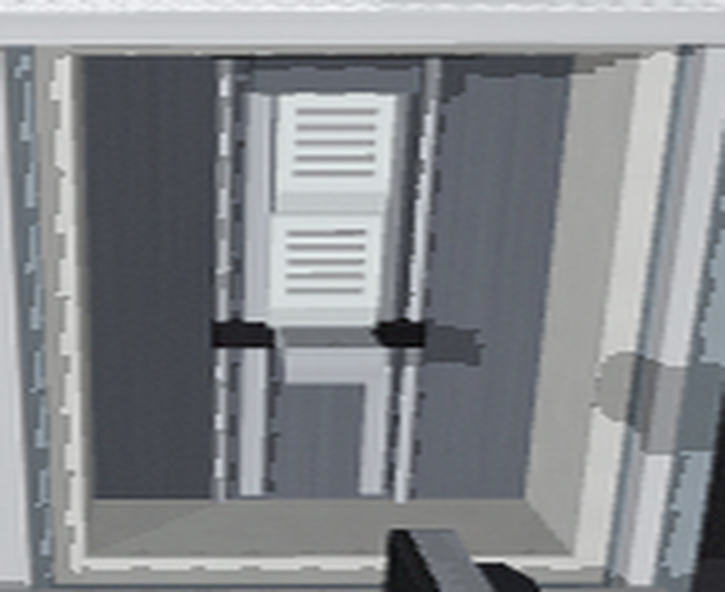

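View pics/z4.png

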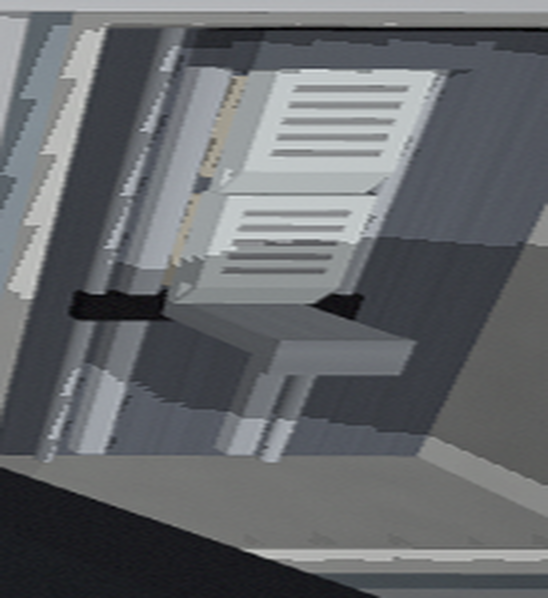

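```bash
python3 - <<'E'
from h import *
plan([.45,.203,.16],RY+np.pi)
E
```

```text
t 6.9167 now [ 0.5352 -0.0866  0.239 ] yaw -172.49 tilt [ 0.001 -1.    -0.   ] w 0.0512 F [-0.3  0.   1.3]
 twist(5deg units) [0.004 0.042 0.007] | slide cm now-axes [  4.65   7.91 -29.83] | after-turn axes [  4.77   7.9  -29.81]
```

```bash
python3 -m jog '[{"slide":[0.6,0,-3.7],"twist":[0,0,0],"fingers":-1},{"slide":[0.6,0,-3.9],"twist":[0,0,0],"fingers":-1},{"slide":[0.6,0,-3.9],"twist":[0,0,0],"fingers":-1},{"slide":[0.6,0,-3.9],"twist":[0,0,0],"fingers":-1},{"slide":[0.6,0,-3.9],"twist":[0,0,0],"fingers":-1},{"slide":[0.6,0,-3.9],"twist":[0,0,0],"fingers":-1},{"slide":[0.6,1.5,-3.7],"twist":[0,0,0],"fingers":-1},{"slide":[0.4,2.5,-2.9],"twist":[0,0,0],"fingers":-1}]'
python3 -m jog '[{"slide":[0,3.7,0],"twist":[0,0,0],"fingers":-1},{"slide":[0,0,0],"twist":[0,0,0],"fingers":-1},{"slide":[0,0,0],"twist":[0,0,0],"fingers":-1}]'
python3 - <<'E'
from h import *
plan([.45,.203,.16],RY+np.pi)
o=arm.get_obs();P=pose('wrist',o);im=arm.capture('wrist');cv2.imwrite('pics/w6.png',im)
for th,z in [("block_mid",.0115),("block_label",.0175),("empty_cassette",.003)]:
    print(th,[(np.round(d['at'],1).tolist(),round(d['score'],2),np.round(atz('wrist',d['at'],z,P),4).tolist()) for d in arm.spot_point('wrist',th)[:3]])
r=rectify(im,'wrist',P,.020,.45,.203,RY,(.06,.08),.2)
cv2.imwrite('pics/r6.png',r)
E
```

```text
time: 7.58
tool_pos: [0.4509, 0.2065, 0.2011]
tcp_rot: [-0.137, 2.154, -2.148]
contact_force: [1.6, 0.5, -0.8]
width: 0.0852
time: 7.83
tool_pos: [0.45, 0.2017, 0.1613]
tcp_rot: [-0.146, 2.154, -2.157]
contact_force: [0.3, -0.1, 0.4]
width: 0.0853
t 7.8333 now [0.45   0.2017 0.1613] yaw -172.49 tilt [ 0.004 -1.     0.001] w 0.0853 F [ 0.3 -0.1  0.4]
 twist(5deg units) [-0.017  0.042  0.046] | slide cm now-axes [-0.02  0.13 -0.13] | after-turn axes [-0.02  0.13 -0.13]
block_mid [([102.0, 167.2], 0.82, [0.4404, 0.3707, 0.0115]), ([253.2, 176.5], 0.79, [0.4516, 0.2052, 0.0115])]
block_label [([254.3, 192.1], 0.79, [0.4356, 0.2018, 0.0175]), ([85.8, 159.1], 0.75, [0.4489, 0.3841, 0.0175])]
empty_cassette [([256.8, 96.6], 0.95, [0.5352, 0.2121, 0.003])]
```

View pics/w6.png

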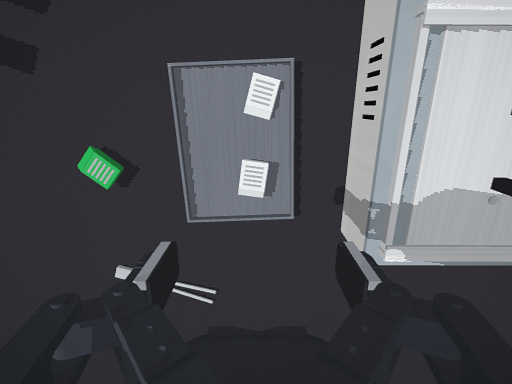

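View pics/r6.png

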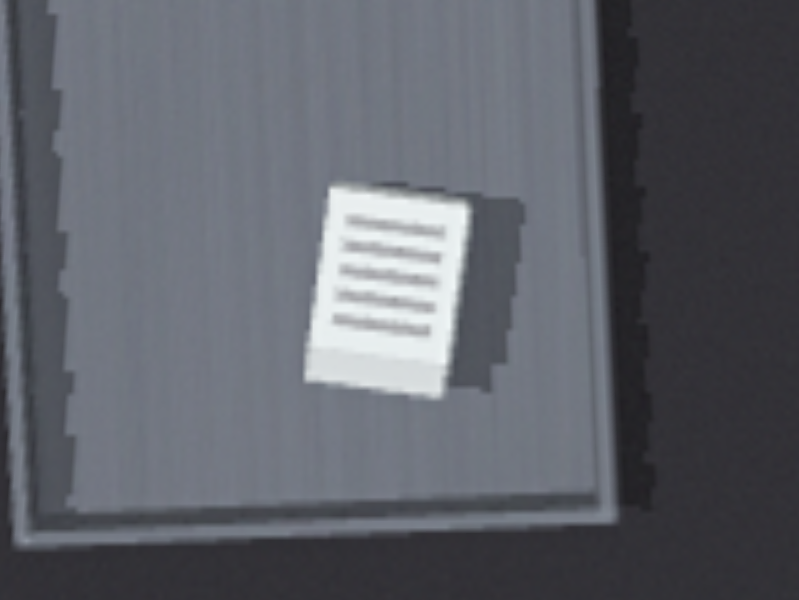

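In the rectified view (r6), the chosen wax block is at wrist (253,178) in the tray's front half. It has thickness and shadow, and its sloped end faces the robot. The flat cassette (262,96) and the green block (100,168) are rejected. Block yaw ≈0.1°, centre ≈(0.4514,0.2056).

```bash
python3 -m jog '[{"slide":[0,0,0],"twist":[0,0.74,0],"fingers":0},{"slide":[0,0,0],"twist":[0,0.74,0],"fingers":0},{"slide":[0,2.5,0],"twist":[0,0,0],"fingers":0},{"slide":[0,3,0],"twist":[0,0,0],"fingers":0},{"slide":[0,2.5,0],"twist":[0,0,0],"fingers":0},{"slide":[0,0,0],"twist":[0,0,0],"fingers":0}]'
python3 - <<'E'
from h import *
plan([.4514,.2056,.009],np.pi)
o=arm.get_obs();P=pose('wrist',o);im=arm.capture('wrist');cv2.imwrite('pics/w7.png',im)
r=rectify(im,'wrist',P,.020,.4514,.2056,0,(.05,.06),.2)
cv2.imwrite('pics/r7.png',r)
E
```

```text
time: 8.53
tool_pos: [0.4501, 0.2005, 0.08]
tcp_rot: [0.003, -2.217, 2.221]
contact_force: [-1.2, -0.5, 0.1]
width: 0.043
t 8.5333 now [0.4501 0.2005 0.08  ] yaw 179.94 tilt [ 0.004 -1.     0.002] w 0.043 F [-1.2 -0.5  0.1]
 twist(5deg units) [-0.024 -0.012  0.041] | slide cm now-axes [-0.15  7.1  -0.52] | after-turn axes [-0.13  7.1  -0.51]
```

View pics/w7.png

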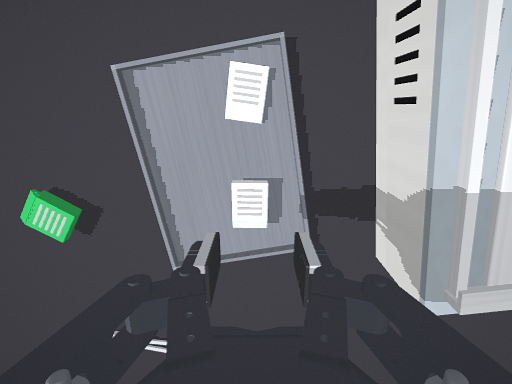

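View pics/r7.png

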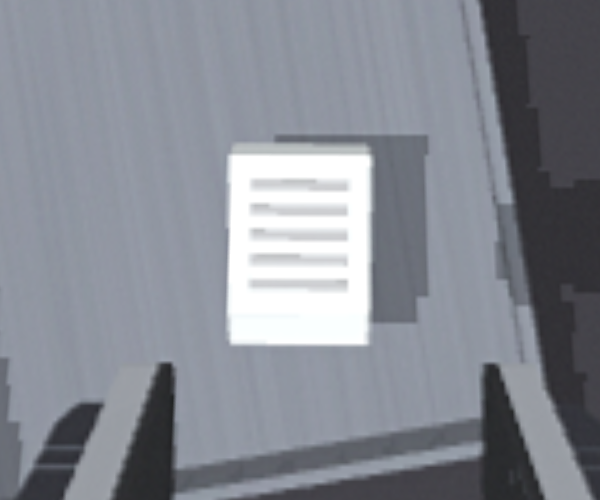

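The block is square to the jaws and centred at (0.4516,0.2056). I'll descend and grip it.

```bash
python3 -m jog '[{"slide":[-0.15,1.7,-0.5],"twist":[0,0,0],"fingers":0},{"slide":[0,2.2,0],"twist":[0,0,0],"fingers":0},{"slide":[0,2.2,0],"twist":[0,0,0],"fingers":0},{"slide":[0,0.8,0],"twist":[0,0,0],"fingers":0},{"slide":[0,0,0],"twist":[0,0,0],"fingers":0},{"slide":[0,0,0],"twist":[0,0,0],"fingers":0}]'
python3 -c "
from h import *
plan([.4516,.2056,.009],np.pi)"
```

```text
time: 9.08
tool_pos: [0.4535, 0.2074, 0.0147]
tcp_rot: [0.001, 2.221, -2.22]
contact_force: [0.1, 0.6, 0.9]
width: 0.0428
t 9.0833 now [0.4535 0.2074 0.0147] yaw -179.99 tilt [-0.001 -1.    -0.   ] w 0.0428 F [0.1 0.6 0.9]
 twist(5deg units) [ 0.005  0.003 -0.016] | slide cm now-axes [0.19 0.57 0.18] | after-turn axes [0.19 0.57 0.18]
```

```bash
python3 -m jog '[{"slide":[0.2,0.55,0.18],"twist":[0,0,0],"fingers":0},{"slide":[0,0,0],"twist":[0,0,0],"fingers":0},{"slide":[0,0,0],"twist":[0,0,0],"fingers":0.3},{"slide":[0,0,0],"twist":[0,0,0],"fingers":1},{"slide":[0,0,0],"twist":[0,0,0],"fingers":1},{"slide":[0,0,0],"twist":[0,0,0],"fingers":1},{"slide":[0,0,0],"twist":[0,0,0],"fingers":1}]' 30
python3 - <<'E'
from h import *
plan([.4516,.2056,.009],np.pi)
o=arm.get_obs();P=pose('wrist',o);im=arm.capture('wrist');cv2.imwrite('pics/w8.png',im)
E
```

```text
time: 9.67
tool_pos: [0.4509, 0.2054, 0.0086]
tcp_rot: [0.0, 2.221, -2.221]
contact_force: [-1.6, -1.5, 6.7]
width: 0.0273
t 9.6667 now [0.4509 0.2054 0.0086] yaw -179.97 tilt [-0.001 -1.    -0.   ] w 0.0273 F [-1.6 -1.5  6.7]
 twist(5deg units) [ 0.     0.005 -0.01 ] | slide cm now-axes [-0.07 -0.04 -0.02] | after-turn axes [-0.07 -0.04 -0.02]
```

View pics/w8.png

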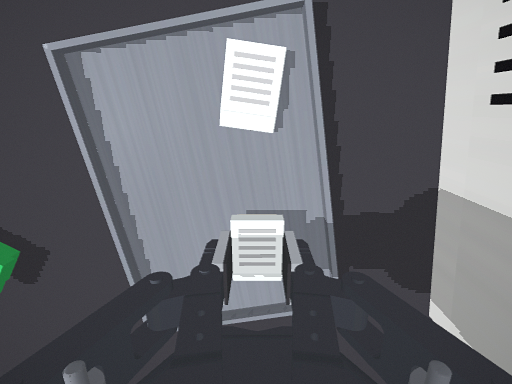

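```bash
python3 -m jog '[{"slide":[0,-1,0],"twist":[0,0,0],"fingers":1},{"slide":[0,-2.5,0],"twist":[0,0,0],"fingers":1},{"slide":[0,-4,0],"twist":[0,0,0],"fingers":1},{"slide":[0,-4,0],"twist":[0,-0.5,0],"fingers":1},{"slide":[0,-4,0],"twist":[0,-0.48,0],"fingers":1},{"slide":[0,-3.5,0],"twist":[0,-0.48,0],"fingers":1}]'
python3 -c "
from h import *
plan(rw(0.02,-.074,.2),RY+np.pi)"
```

```text
time: 10.22
tool_pos: [0.4502, 0.2057, 0.2013]
tcp_rot: [-0.14, 2.154, -2.152]
contact_force: [0.5, 0.1, -0.3]
width: 0.0271
t 10.2167 now [0.4502 0.2057 0.2013] yaw -172.5 tilt [-0.002 -1.    -0.001] w 0.0271 F [ 0.5  0.1 -0.3]
 twist(5deg units) [ 0.008  0.04  -0.017] | slide cm now-axes [-6.3   0.12 34.82] | after-turn axes [-6.42  0.13 34.8 ]
```

```bash
python3 -m jog '[{"slide":[-0.5,0,2.5],"twist":[0,0.04,0],"fingers":1},{"slide":[-0.7,0,3.9],"twist":[0,0,0],"fingers":1},{"slide":[-0.7,0,3.9],"twist":[0,0,0],"fingers":1},{"slide":[-0.7,0,3.9],"twist":[0,0,0],"fingers":1},{"slide":[-0.7,0,3.9],"twist":[0,0,0],"fingers":1},{"slide":[-0.7,0,3.9],"twist":[0,0,0],"fingers":1},{"slide":[-0.7,0,3.9],"twist":[0,0,0],"fingers":1},{"slide":[-0.7,0,3.9],"twist":[0,0,0],"fingers":1}]'
python3 -m jog '[{"slide":[-0.6,0,3.0],"twist":[0,0,0],"fingers":1},{"slide":[-0.4,1,1.9],"twist":[0,0,0],"fingers":1},{"slide":[0,2.5,0],"twist":[0,0,0],"fingers":1},{"slide":[0,2.5,0],"twist":[0,0,0],"fingers":1},{"slide":[0,0,0],"twist":[0,0,0],"fingers":1},{"slide":[0,0,0],"twist":[0,0,0],"fingers":1},{"slide":[0,0,0],"twist":[0,0,0],"fingers":1}]'
python3 - <<'E'
from h import *
plan(rw(0.02,-.075,.054),RY+np.pi); 
o=arm.get_obs();print(wr(o['tool_pos']));P=pose('wrist',o);im=arm.capture('wrist');cv2.imwrite('pics/w9.png',im)
for th,z in [("row_block1_mid",.0335),("row_block2_mid",.0335),("follower_face",.066)]:
    print(th,[(np.round(d['at'],1).tolist(),round(d['score'],2),np.round(wr(atz('wrist',d['at'],z,P)),4).tolist()) for d in arm.spot_point('wrist',th)[:3]])
r=rectify(im,'wrist',P,.042,*rw(0.02,-.076,0)[:2],RY,(.075,.1),.25);cv2.line(r,(400,0),(400,600),(0,0,255),1);cv2.line(r,(0,380),(800,380),(0,0,255),1)
cv2.imwrite('pics/r9.png',r)
E
```

```text
time: 10.88
tool_pos: [0.5413, -0.0854, 0.1989]
tcp_rot: [-0.134, 2.157, -2.157]
contact_force: [0.7, 0.6, -0.4]
width: 0.0269
time: 11.47
tool_pos: [0.5578, -0.1299, 0.1389]
tcp_rot: [-0.135, 2.156, -2.155]
contact_force: [-0.1, 0.5, 0.2]
width: 0.0274
t 11.4667 now [ 0.5578 -0.1299  0.1389] yaw -172.78 tilt [-0.001 -1.    -0.   ] w 0.0274 F [-0.1  0.5  0.2]
 twist(5deg units) [ 0.004 -0.016 -0.011] | slide cm now-axes [-0.01  8.49  0.25] | after-turn axes [-0.02  8.49  0.25]
[ 0.01983874 -0.07251191  0.13887758]
row_block1_mid [([260.1, 156.3], 0.75, [0.0528, -0.0761, 0.0335])]
row_block2_mid [([254.5, 201.6], 0.77, [0.0088, -0.0708, 0.0335])]
follower_face []
```

View pics/w9.png

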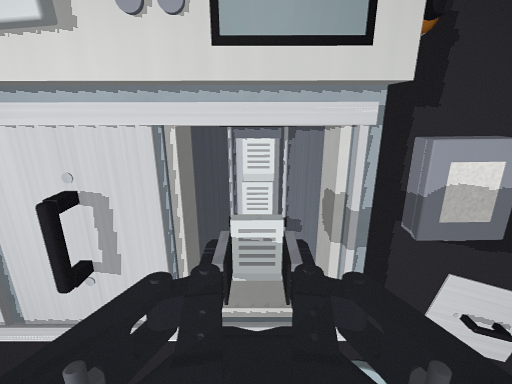

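View pics/r9.png

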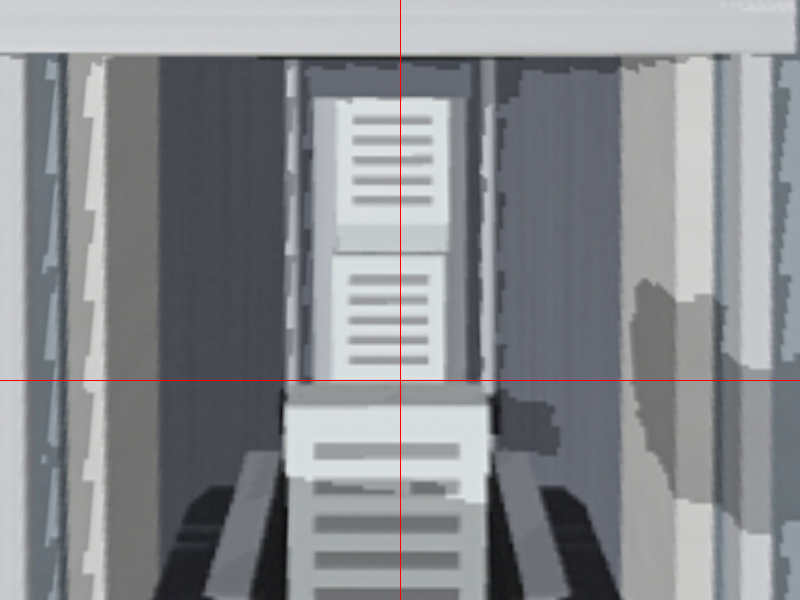

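```bash
cat >> h.py <<'E'
RO=rw(.0006,.0024,0)[:2]
E
python3 -m jog '[{"slide":[0,1.5,0.1],"twist":[0,-0.01,0],"fingers":1},{"slide":[0,2.5,0],"twist":[0,0,0],"fingers":1},{"slide":[0,2.5,0],"twist":[0,0,0],"fingers":1},{"slide":[0,1.2,0],"twist":[0,0,0],"fingers":1},{"slide":[0,0,0],"twist":[0,0,0],"fingers":1},{"slide":[0,0,0],"twist":[0,0,0],"fingers":1},{"slide":[0,0,0],"twist":[0,0,0],"fingers":1}]'
python3 - <<'E'
from h import *
plan(rw(0.019,-.076,.054),RY+np.pi); 
o=arm.get_obs();print(wr(o['tool_pos']));P=pose('wrist',o);im=arm.capture('wrist');cv2.imwrite('pics/w10.png',im)
r=rectify(im,'wrist',P,.042,*rw(0.02,-.076,0)[:2],RY,(.06,.08),.2);cv2.line(r,(400,0),(400,600),(0,0,255),1)
cv2.imwrite('pics/r10.png',r)
E
```

```text
time: 12.25
tool_pos: [0.5584, -0.1319, 0.0621]
tcp_rot: [-0.133, 2.155, -2.156]
contact_force: [-0.6, -1.0, -0.2]
width: 0.027
t 12.25 now [ 0.5584 -0.1319  0.0621] yaw -172.81 tilt [-0.002 -1.     0.001] w 0.027 F [-0.6 -1.  -0.2]
 twist(5deg units) [-0.006 -0.021 -0.022] | slide cm now-axes [ 0.06  0.81 -0.09] | after-turn axes [ 0.06  0.81 -0.09]
[ 0.01956429 -0.0769295   0.06211095]
```

View pics/w10.png

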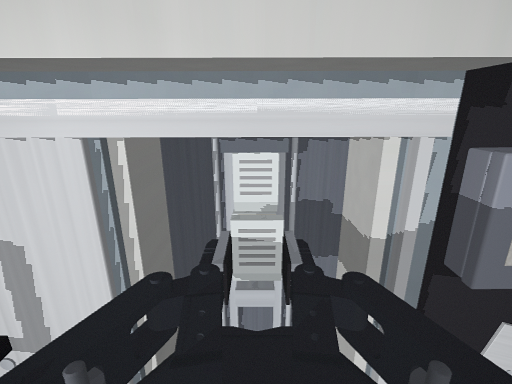

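View pics/r10.png

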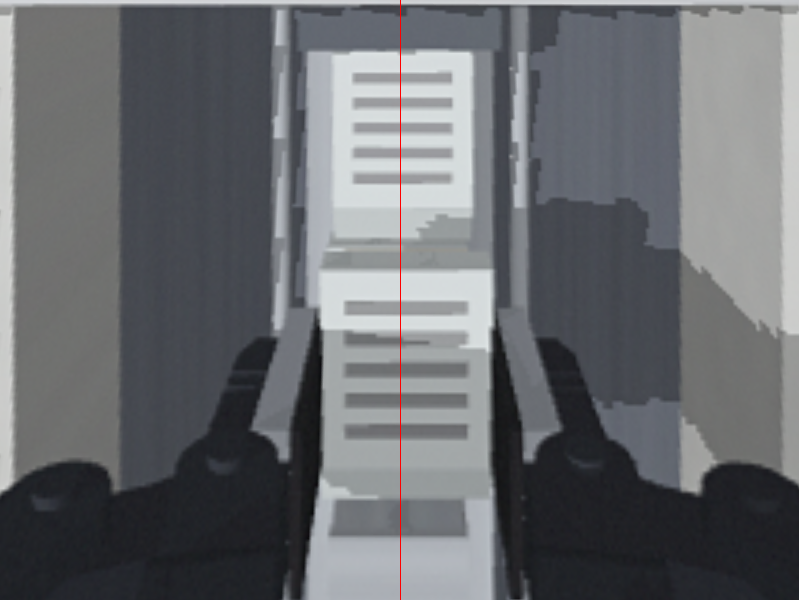

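The held block is about 1.2 mm right of the track centre. I'll shift left, go down to about 6 mm above the row, then push the follower back.

```bash
python3 -m jog '[{"slide":[0,0.4,-0.12],"twist":[0,-0.02,0],"fingers":1},{"slide":[0,0.4,0],"twist":[0,0,0],"fingers":1},{"slide":[0,0,0],"twist":[0,0,0],"fingers":1},{"slide":[0,0,0],"twist":[0,0,0],"fingers":1}]'
python3 - <<'E'
from h import *
plan(rw(-.033,-.076,.0535),RY+np.pi); 
o=arm.get_obs();print(wr(o['tool_pos']))
E
```

```text
time: 12.63
tool_pos: [0.5571, -0.1307, 0.0527]
tcp_rot: [-0.138, 2.156, -2.156]
contact_force: [0.6, -0.3, 0.2]
width: 0.0273
t 12.6333 now [ 0.5571 -0.1307  0.0527] yaw -172.71 tilt [ 0. -1.  0.] w 0.0273 F [ 0.6 -0.3  0.2]
 twist(5deg units) [-0.    -0.002  0.003] | slide cm now-axes [ 5.15 -0.08  0.03] | after-turn axes [ 5.15 -0.08  0.03]
[ 0.01849274 -0.07565801  0.0527359 ]
```

```bash
python3 -m jog '[{"slide":[0.7,0,0.02],"twist":[0,0,0],"fingers":1},{"slide":[0.8,0,0],"twist":[0,0,0],"fingers":1},{"slide":[0.8,0,0],"twist":[0,0,0],"fingers":1},{"slide":[0.8,0,0],"twist":[0,0,0],"fingers":1},{"slide":[0.8,0,0],"twist":[0,0,0],"fingers":1},{"slide":[0.7,0,0],"twist":[0,0,0],"fingers":1},{"slide":[0.5,0,0],"twist":[0,0,0],"fingers":1},{"slide":[0,0,0],"twist":[0,0,0],"fingers":1}]'
python3 - <<'E'
from h import *
plan(rw(-.033,-.076,.0535),RY+np.pi); 
o=arm.get_obs();print(wr(o['tool_pos']));P=pose('wrist',o);im=arm.capture('wrist');cv2.imwrite('pics/w11.png',im)
r=rectify(im,'wrist',P,.042,*rw(0.0,-.076,0)[:2],RY,(.06,.08),.2);cv2.line(r,(400,0),(400,600),(0,0,255),1)
cv2.imwrite('pics/r11.png',r)
cv2.imwrite('pics/s11.png',cv2.resize(arm.capture('scene')[140:260,150:340],None,fx=4,fy=4,interpolation=cv2.INTER_CUBIC))
E
```

```text
time: 13.3
tool_pos: [0.5054, -0.1375, 0.0529]
tcp_rot: [-0.138, 2.156, -2.156]
contact_force: [3.6, 2.5, -0.9]
width: 0.0272
t 13.3 now [ 0.5054 -0.1375  0.0529] yaw -172.74 tilt [ 0.001 -1.    -0.   ] w 0.0272 F [ 3.6  2.5 -0.9]
 twist(5deg units) [ 0.002 -0.007  0.011] | slide cm now-axes [-0.07 -0.06  0.02] | after-turn axes [-0.07 -0.06  0.02]
[-0.03373707 -0.07577727  0.05289452]
```

View pics/w11.png

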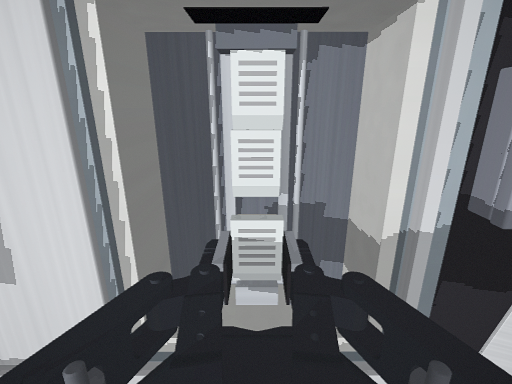

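View pics/r11.png

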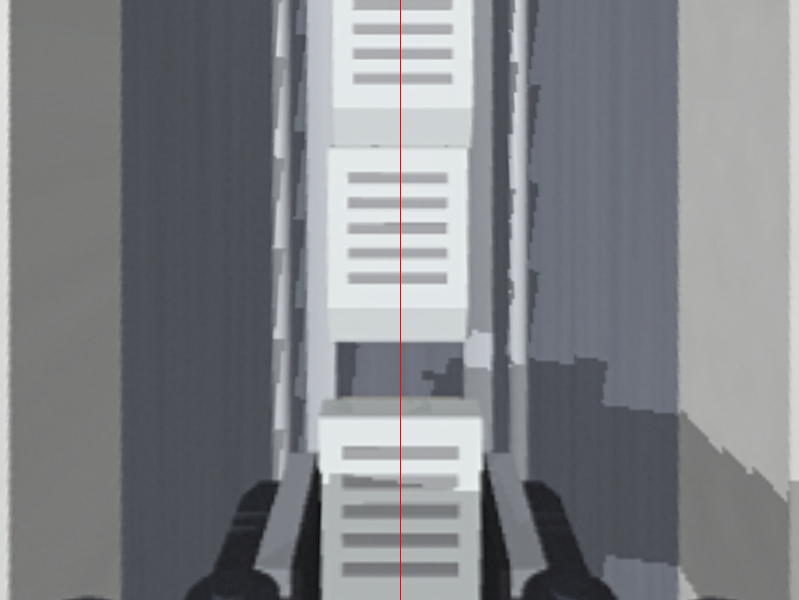

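View pics/s11.png

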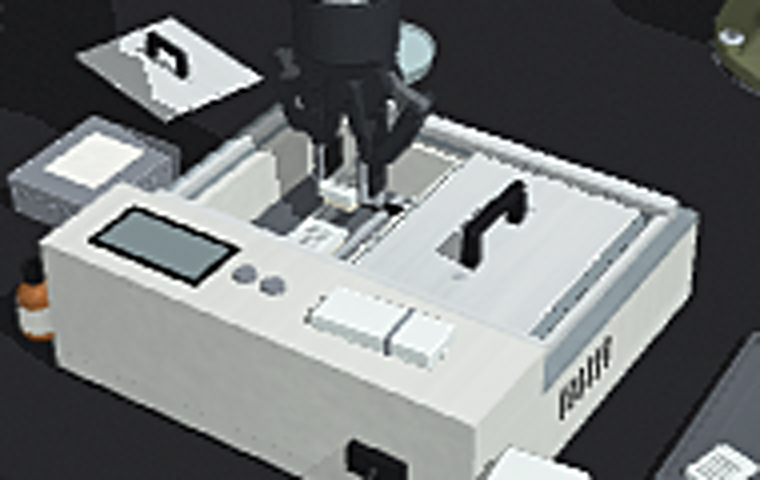

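The held block is centred on the track (col 401 vs 400), with about a 3 mm gap to the row end. The follower is pushed back and 3.6 N is felt. I'll lower it.

```bash
python3 -m jog '[{"slide":[0,0.4,0],"twist":[0,0,0],"fingers":1},{"slide":[0,0.5,0],"twist":[0,0,0],"fingers":1},{"slide":[0,0.5,0],"twist":[0,0,0],"fingers":1},{"slide":[0,0.4,0],"twist":[0,0,0],"fingers":1},{"slide":[0,0,0],"twist":[0,0,0],"fingers":1},{"slide":[0,0,0],"twist":[0,0,0],"fingers":1}]'
python3 - <<'E'
from h import *
plan(rw(-.033,-.076,.031),RY+np.pi); 
o=arm.get_obs();print(wr(o['tool_pos']));P=pose('wrist',o);im=arm.capture('wrist');cv2.imwrite('pics/w12.png',im)
E
```

```text
time: 13.9
tool_pos: [0.5063, -0.1374, 0.0341]
tcp_rot: [-0.139, 2.157, -2.156]
contact_force: [3.3, -0.2, -2.0]
width: 0.0275
t 13.9 now [ 0.5063 -0.1374  0.0341] yaw -172.71 tilt [ 0.001 -1.    -0.   ] w 0.0275 F [ 3.3 -0.2 -2. ]
 twist(5deg units) [ 0.004 -0.002  0.015] | slide cm now-axes [0.02 0.31 0.02] | after-turn axes [0.02 0.31 0.02]
[-0.0328044  -0.07582986  0.03408647]
```

View pics/w12.png

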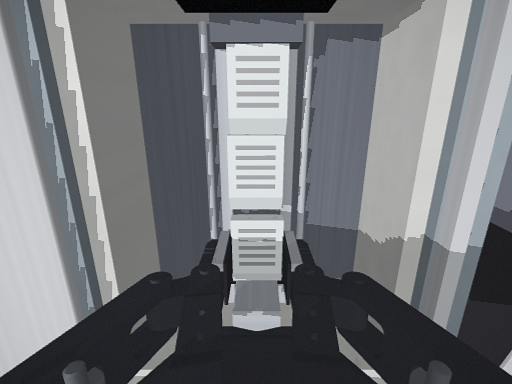

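Going down cleanly (Fz is only the follower's friction). Last 3 mm in small steps.

```bash
python3 -m jog '[{"slide":[0,0.15,0],"twist":[0,0,0],"fingers":1},{"slide":[0,0.15,0],"twist":[0,0,0],"fingers":1},{"slide":[0,0,0],"twist":[0,0,0],"fingers":1},{"slide":[0,0,0],"twist":[0,0,0],"fingers":1}]'
python3 - <<'E'
from h import *
plan(rw(-.033,-.076,.031),RY+np.pi)
E
```

```text
time: 14.28
tool_pos: [0.5068, -0.1374, 0.0318]
tcp_rot: [-0.137, 2.156, -2.156]
contact_force: [4.1, 0.8, -0.8]
width: 0.0268
t 14.2833 now [ 0.5068 -0.1374  0.0318] yaw -172.71 tilt [-0. -1. -0.] w 0.0268 F [ 4.1  0.8 -0.8]
 twist(5deg units) [ 0.    -0.002 -0.002] | slide cm now-axes [0.07 0.08 0.02] | after-turn axes [0.07 0.08 0.02]
```

```bash
python3 -m jog '[{"slide":[0,0.1,0],"twist":[0,0,0],"fingers":1},{"slide":[0,0,0],"twist":[0,0,0],"fingers":1}]'
python3 -m jog '[{"slide":[0,0,0],"twist":[0,0,0],"fingers":0.22},{"slide":[0,0,0],"twist":[0,0,0],"fingers":0.22},{"slide":[0,0,0],"twist":[0,0,0],"fingers":0.22},{"slide":[0,0,0],"twist":[0,0,0],"fingers":0.22}]'
python3 - <<'E'
from h import *
plan(rw(-.033,-.076,.031),RY+np.pi)
o=arm.get_obs();print(wr(o['tool_pos']));P=pose('wrist',o);im=arm.capture('wrist');cv2.imwrite('pics/w13.png',im)
E
```

```text
time: 14.45
tool_pos: [0.5068, -0.1374, 0.0309]
tcp_rot: [-0.137, 2.155, -2.156]
contact_force: [3.3, 0.2, 1.0]
width: 0.0275
time: 14.78
tool_pos: [0.5058, -0.1375, 0.0305]
tcp_rot: [-0.139, 2.157, -2.157]
contact_force: [1.2, -0.2, 0.1]
width: 0.033
t 14.7833 now [ 0.5058 -0.1375  0.0305] yaw -172.73 tilt [ 0.002 -1.    -0.   ] w 0.033 F [ 1.2 -0.2  0.1]
 twist(5deg units) [ 0.002 -0.006  0.02 ] | slide cm now-axes [-0.03 -0.05  0.01] | after-turn axes [-0.03 -0.05  0.01]
[-0.03332627 -0.07586928  0.03051591]
```

View pics/w13.png

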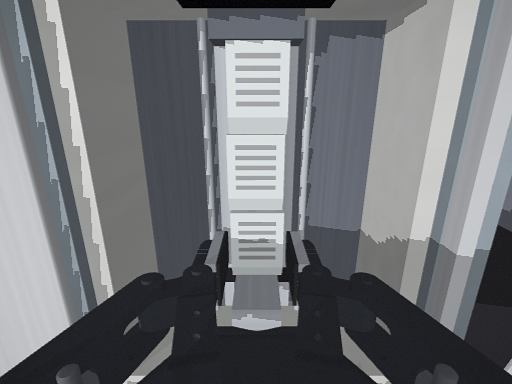

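The block closed up to the row when released, with the follower following it. I'll raise straight up.

```bash
python3 -m jog '[{"slide":[0,-0.4,0],"twist":[0,0,0],"fingers":0.22},{"slide":[0,-0.8,0],"twist":[0,0,0],"fingers":0.22},{"slide":[0,-1.5,0],"twist":[0,0,0],"fingers":0.22},{"slide":[0,-3,0],"twist":[0,0,0],"fingers":0.22},{"slide":[0,-4,0],"twist":[0,0,0],"fingers":0},{"slide":[0,-4,0],"twist":[0,0,0],"fingers":0},{"slide":[0,-4,0],"twist":[0,0,0],"fingers":0},{"slide":[0,-1.3,0],"twist":[0,0,0],"fingers":0}]'
python3 -m jog '[{"slide":[0,0,0],"twist":[0,0,0],"fingers":0},{"slide":[0,0,0],"twist":[0,0,0],"fingers":0}]'
python3 - <<'E'
from h import *
o=arm.get_obs();P=pose('wrist',o);im=arm.capture('wrist');cv2.imwrite('pics/w14.png',im)
plan(rw(0,.067,.16),RY+np.pi);print(wr(o['tool_pos']))
for th,z in [("row_block1_mid",.0335),("block_mid",.0335),("block_label",.0395),("follower_face",.066),("hatch_grip",.111)]:
    print(th,[(np.round(d['at'],1).tolist(),round(d['score'],2),np.round(wr(atz('wrist',d['at'],z,P)),4).tolist()) for d in arm.spot_point('wrist',th)[:4]])
r=rectify(im,'wrist',P,.042,*rw(0.0,-.076,0)[:2],RY,(.09,.1),.25);cv2.line(r,(400,0),(400,20),(0,0,255),1)
cv2.imwrite('pics/r14.png',r)
E
```

```text
time: 15.5
tool_pos: [0.5087, -0.1372, 0.2274]
tcp_rot: [-0.129, 2.149, -2.154]
contact_force: [0.3, -0.5, -0.0]
width: 0.0425
time: 15.67
tool_pos: [0.5068, -0.1375, 0.222]
tcp_rot: [-0.135, 2.154, -2.156]
contact_force: [-0.2, 0.0, -0.4]
width: 0.0428
t 15.7167 now [ 0.5061 -0.1374  0.2207] yaw -172.72 tilt [ 0. -1.  0.] w 0.0427 F [-0.3 -0.6 -0.1]
 twist(5deg units) [-0.002 -0.004  0.005] | slide cm now-axes [ -3.3    6.06 -14.28] | after-turn axes [ -3.3    6.07 -14.28]
[-0.03233179 -0.07595529  0.22196004]
row_block1_mid [([258.3, 102.4], 0.61, [0.0492, -0.0785, 0.0335])]
block_mid [([254.4, 169.7], 0.56, [-0.0303, -0.0738, 0.0335])]
block_label [([256.5, 183.1], 0.56, [-0.046, -0.0764, 0.0395])]
follower_face [([255.9, 188.8], 0.84, [-0.0455, -0.0756, 0.066])]
hatch_grip [([109.2, 156.8], 0.93, [-0.0006, 0.062, 0.111]), ([447.3, 257.8], 0.56, [-0.1085, -0.2784, 0.111])]
```

View pics/w14.png

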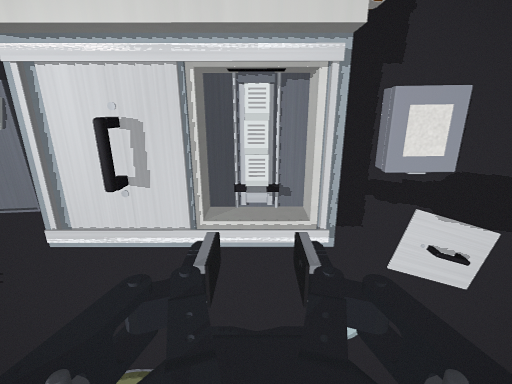

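View pics/r14.png

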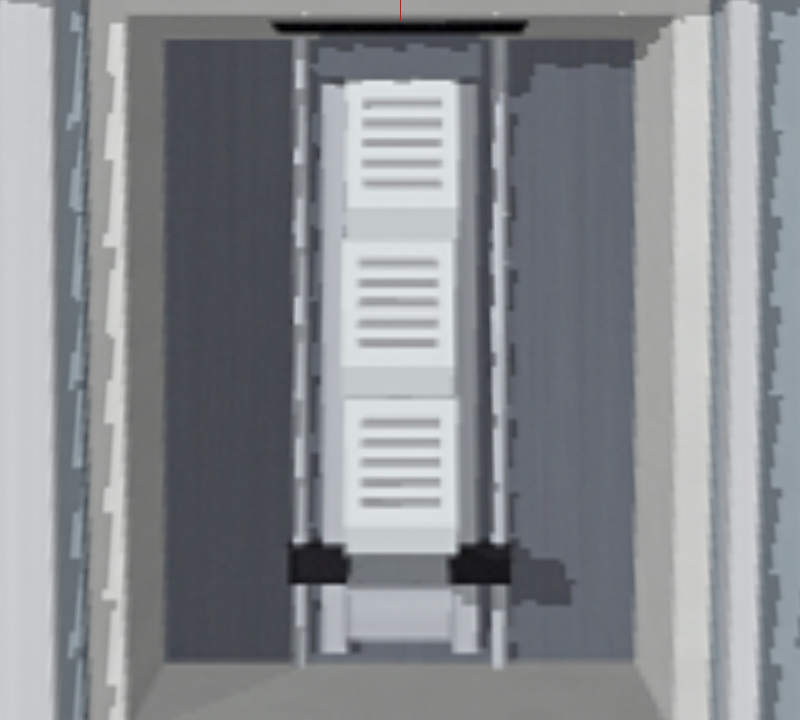

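All three blocks are evenly pitched in the track and the follower sits on the third. Step 2 is met. Next, back to the hatch.

```bash
python3 -m jog '[{"slide":[-0.8,0,-3.5],"twist":[0,0,0],"fingers":0},{"slide":[-0.9,0,-3.8],"twist":[0,0,0],"fingers":0},{"slide":[-0.9,1,-3.7],"twist":[0,0,0],"fingers":0},{"slide":[-0.7,2,-3.2],"twist":[0,0,0],"fingers":0},{"slide":[0,2.5,0],"twist":[0,0,0],"fingers":0},{"slide":[0,0,0],"twist":[0,0,0],"fingers":0},{"slide":[0,0,0],"twist":[0,0,0],"fingers":0},{"slide":[0,0,0],"twist":[0,0,0],"fingers":0}]'
python3 - <<'E'
from h import *
o=arm.get_obs();P=pose('wrist',o);im=arm.capture('wrist');cv2.imwrite('pics/w15.png',im)
plan(rw(0.001,.0655,.0945),RY+np.pi);print(wr(o['tool_pos']))
for th,z in [("hatch_grip",.111)]:
    print(th,[(np.round(d['at'],1).tolist(),round(d['score'],2),np.round(wr(atz('wrist',d['at'],z,P)),4).tolist()) for d in arm.spot_point('wrist',th)[:4]])
E
```

```text
time: 16.63
tool_pos: [0.5217, 0.0064, 0.1662]
tcp_rot: [-0.136, 2.156, -2.157]
contact_force: [-0.4, -0.3, 0.4]
width: 0.043
t 16.6833 now [0.522  0.0063 0.1666] yaw -172.84 tilt [-0.001 -1.     0.001] w 0.0426 F [ 0.1 -0.5  0.1]
 twist(5deg units) [-0.007 -0.028 -0.009] | slide cm now-axes [ 0.01  7.21 -0.08] | after-turn axes [ 0.    7.21 -0.08]
[0.00074225 0.06486667 0.16623376]
hatch_grip [([253.5, 207.4], 0.93, [0.0024, 0.0669, 0.111])]
```

View pics/w15.png

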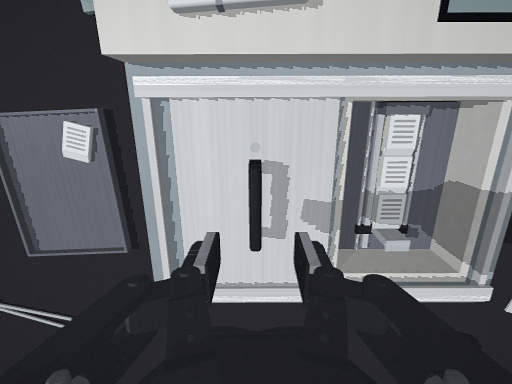

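```bash
python3 -m jog '[{"slide":[-0.1,2,-0.1],"twist":[0,-0.03,0],"fingers":0},{"slide":[0,2.2,0],"twist":[0,0,0],"fingers":0},{"slide":[0,2,0],"twist":[0,0,0],"fingers":0},{"slide":[0,0.9,0],"twist":[0,0,0],"fingers":0},{"slide":[0,0,0],"twist":[0,0,0],"fingers":0},{"slide":[0,0,0],"twist":[0,0,0],"fingers":0}]'
python3 - <<'E'
from h import *
plan(rw(0.001,.0655,.0945),RY+np.pi);print(wr(arm.get_obs()['tool_pos']))
E
```

```text
time: 17.23
tool_pos: [0.5227, 0.0083, 0.0955]
tcp_rot: [-0.139, 2.155, -2.155]
contact_force: [0.0, 0.3, 0.0]
width: 0.0424
t 17.2333 now [0.5227 0.0083 0.0955] yaw -172.61 tilt [-0. -1.  0.] w 0.0424 F [0.  0.3 0. ]
 twist(5deg units) [-0.001  0.017 -0.004] | slide cm now-axes [0.1  0.1  0.11] | after-turn axes [0.1  0.1  0.11]
[0.00199434 0.06664235 0.0954607 ]
```

Grip, then lift 4 mm.

```bash
python3 -m jog '[{"slide":[0,0.05,0],"twist":[0,0,0],"fingers":1},{"slide":[0,0,0],"twist":[0,0,0],"fingers":1},{"slide":[0,0,0],"twist":[0,0,0],"fingers":1},{"slide":[0,0,0],"twist":[0,0,0],"fingers":1},{"slide":[0,0,0],"twist":[0,0,0],"fingers":1},{"slide":[0,-0.2,0],"twist":[0,0,0],"fingers":1},{"slide":[0,-0.2,0],"twist":[0,0,0],"fingers":1},{"slide":[0,0,0],"twist":[0,0,0],"fingers":1}]' 60
python3 - <<'E'
from h import *
plan([.5415,-.133,.098],RY+np.pi);print(wr(arm.get_obs()['tool_pos']))
E
```

```text
time: 17.9
tool_pos: [0.5223, 0.0088, 0.0987]
tcp_rot: [-0.14, 2.154, -2.154]
contact_force: [-0.6, 0.1, -2.8]
width: 0.0085
t 17.9 now [0.5223 0.0088 0.0987] yaw -172.56 tilt [-0. -1.  0.] w 0.0085 F [-0.6  0.1 -2.8]
 twist(5deg units) [-0.     0.028 -0.003] | slide cm now-axes [-0.07  0.07 14.31] | after-turn axes [-0.1   0.07 14.31]
[0.00165439 0.0671817  0.09868119]
```

```bash
python3 -m jog '[{"slide":[0,0,1.2],"twist":[0,0.01,0],"fingers":1},{"slide":[0,0,2.2],"twist":[0,0,0],"fingers":1},{"slide":[0,0,2.2],"twist":[0,0,0],"fingers":1},{"slide":[0,0,2.2],"twist":[0,0,0],"fingers":1},{"slide":[-0.05,0,2.2],"twist":[0,0,0],"fingers":1},{"slide":[-0.03,0,2.2],"twist":[0,0,0],"fingers":1},{"slide":[0,0,1.4],"twist":[0,0,0],"fingers":1},{"slide":[0,0,0.7],"twist":[0,0,0],"fingers":1}]'
python3 -m jog '[{"slide":[0,0,0],"twist":[0,0,0],"fingers":1},{"slide":[0,0,0],"twist":[0,0,0],"fingers":1}]'
python3 - <<'E'
from h import *
plan([.5415,-.133,.089],RY+np.pi);print(wr(arm.get_obs()['tool_pos']))
im=arm.capture('wrist');cv2.imwrite('pics/w16.png',im)
E
```

```text
time: 18.57
tool_pos: [0.5411, -0.1363, 0.0979]
tcp_rot: [-0.136, 2.156, -2.158]
contact_force: [0.1, 0.8, -3.0]
width: 0.0085
time: 18.73
tool_pos: [0.5413, -0.1322, 0.0982]
tcp_rot: [-0.14, 2.156, -2.154]
contact_force: [-0.7, 0.1, -3.8]
width: 0.0086
t 18.7333 now [ 0.5413 -0.1322  0.0982] yaw -172.6 tilt [ 0.    -1.    -0.001] w 0.0086 F [-0.7  0.1 -3.8]
 twist(5deg units) [0.011 0.02  0.002] | slide cm now-axes [-0.01  0.92  0.09] | after-turn axes [-0.01  0.92  0.09]
[ 0.00262232 -0.07505199  0.09815806]
```

View pics/w16.png

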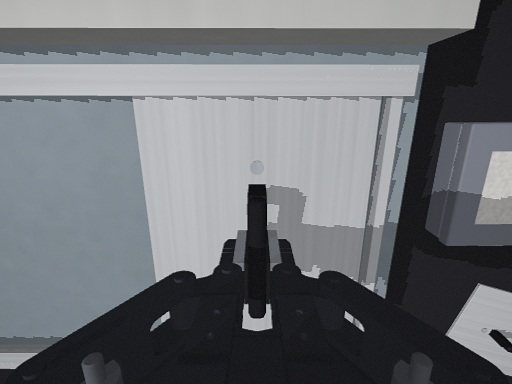

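The view matches w3, when the hatch was lifted above its seat. I'll nudge right about 0.8 mm and lower 9 mm.

```bash
python3 -m jog '[{"slide":[0,0,0.08],"twist":[0,0,0],"fingers":1},{"slide":[0,0.3,0],"twist":[0,0,0],"fingers":1},{"slide":[0,0.3,0],"twist":[0,0,0],"fingers":1},{"slide":[0,0.2,0],"twist":[0,0,0],"fingers":1},{"slide":[0,0,0],"twist":[0,0,0],"fingers":1},{"slide":[0,0,0],"twist":[0,0,0],"fingers":1}]'
python3 - <<'E'
from h import *
plan([.5415,-.133,.089],RY+np.pi);print(wr(arm.get_obs()['tool_pos']))
E
```

```text
time: 19.28
tool_pos: [0.5415, -0.1335, 0.0901]
tcp_rot: [-0.14, 2.155, -2.155]
contact_force: [-0.4, 0.3, -3.7]
width: 0.0085
t 19.2833 now [ 0.5415 -0.1335  0.0901] yaw -172.59 tilt [ 0. -1. -0.] w 0.0085 F [-0.4  0.3 -3.7]
 twist(5deg units) [0.002 0.022 0.004] | slide cm now-axes [-0.01  0.11 -0.05] | after-turn axes [-0.01  0.11 -0.05]
[ 0.00262301 -0.07637361  0.09007432]
```

```bash
python3 -m jog '[{"slide":[0,0.1,0],"twist":[0,0,0],"fingers":1},{"slide":[0,0.1,0],"twist":[0,0,0],"fingers":1},{"slide":[0,0,0],"twist":[0,0,0],"fingers":1}]'
python3 -m jog '[{"slide":[0,0,0],"twist":[0,0,0],"fingers":0.5},{"slide":[0,0,0],"twist":[0,0,0],"fingers":0.1},{"slide":[0,0,0],"twist":[0,0,0],"fingers":0},{"slide":[0,-0.5,0],"twist":[0,0,0],"fingers":0},{"slide":[0,-2,0],"twist":[0,0,0],"fingers":0},{"slide":[0,-4,0],"twist":[0,0,0],"fingers":0},{"slide":[0,-4,0],"twist":[0,0,0],"fingers":0},{"slide":[0,-3,0],"twist":[0,0,0],"fingers":0}]'
python3 -m jog '[{"slide":[0,-3,0],"twist":[0,0,0],"fingers":0},{"slide":[0,-3,0],"twist":[0,0,0],"fingers":0},{"slide":[0,0,0],"twist":[0,0,0],"fingers":0},{"slide":[0,0,0],"twist":[0,0,0],"fingers":0},{"slide":[0,0,0],"twist":[0,0,0],"fingers":0}]'
python3 - <<'E'
from h import *
o=arm.get_obs();P=pose('wrist',o);im=arm.capture('wrist');cv2.imwrite('pics/w17.png',im)
print(o['time'],wr(o['tool_pos']))
for z in (.105,.111): print([(np.round(d['at'],1).tolist(),round(d['score'],2),np.round(wr(atz('wrist',d['at'],z,P)),4).tolist()) for d in arm.spot_point('wrist','hatch_grip')[:2]])
r=rectify(im,'wrist',P,.079,*rw(0.0,-.05,0)[:2],RY,(.12,.15),.4)
cv2.imwrite('pics/r17.png',r)
s=arm.capture('scene'); cv2.imwrite('pics/s17.png',cv2.resize(s[140:260,150:340],None,fx=4,fy=4,interpolation=cv2.INTER_CUBIC))
print([np.round(d['at'],1).tolist() for d in arm.spot_point('scene','hatch_grip')[:2]])
E
```

```text
time: 19.53
tool_pos: [0.5417, -0.1336, 0.0895]
tcp_rot: [-0.138, 2.154, -2.155]
contact_force: [-3.8, 0.2, 9.3]
width: 0.0083
time: 20.2
tool_pos: [0.5421, -0.1334, 0.2265]
tcp_rot: [-0.137, 2.153, -2.154]
contact_force: [1.4, -0.8, 0.2]
width: 0.0425
time: 20.62
tool_pos: [0.5412, -0.1338, 0.283]
tcp_rot: [-0.139, 2.155, -2.155]
contact_force: [-0.6, -0.0, 0.1]
width: 0.0426
20.6167 [ 0.00233292 -0.07666113  0.28302697]
[([257.7, 171.7], 0.68, [0.0038, -0.0783, 0.105])]
[([257.7, 171.7], 0.68, [0.0052, -0.0783, 0.111])]
[[231.0, 178.3], [190.4, 153.3]]
```

View pics/w17.png

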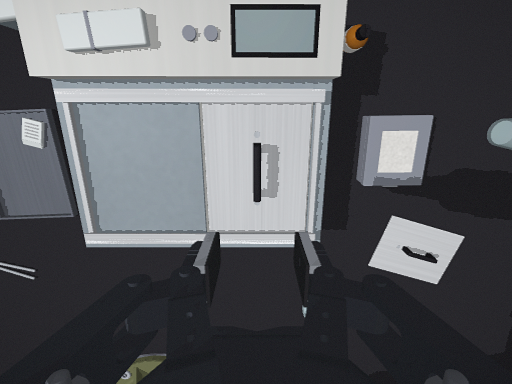

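View pics/r17.png

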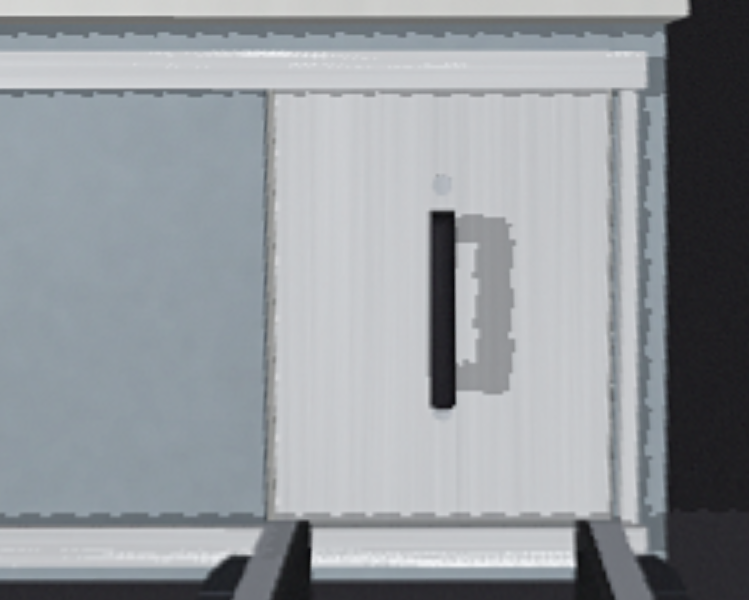

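View pics/s17.png

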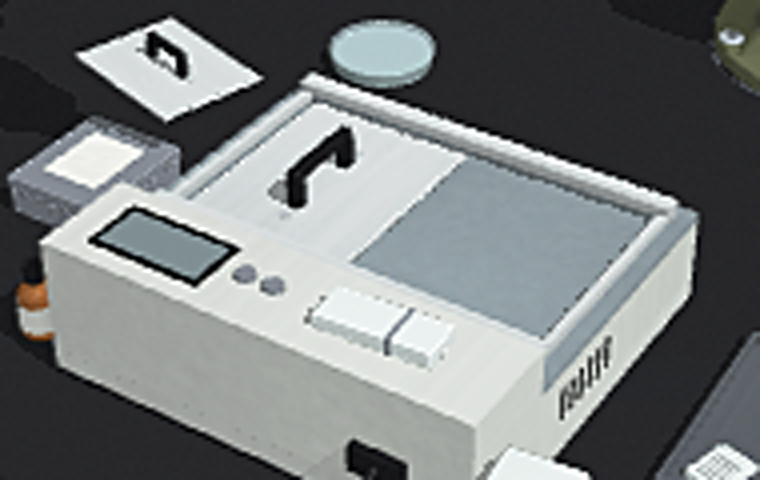

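```bash
python3 - <<'E'
from h import *
a=cv2.imread('pics/scene0.png').astype(np.float32);b=arm.capture('scene').astype(np.float32)
for name,(u0,u1,v0,v1) in {"hatch/handle":(195,270,160,215),"fixed head":(170,280,210,250)}.items():
    A=cv2.cvtColor(a[v0:v1,u0:u1],6);B=cv2.cvtColor(b[v0:v1,u0:u1],6); print(name,cv2.phaseCorrelate(A,B),np.abs(A-B).mean())
cv2.imwrite('pics/ab.png',cv2.resize(np.hstack([a[155:220,190:280],b[155:220,190:280]]),None,fx=4,fy=4,interpolation=cv2.INTER_CUBIC))
t0=cv2.imread('pics/top0.png'); t=arm.capture('top'); cv2.imwrite('pics/t18.png',t)
E
```

```text
hatch/handle ((0.3891534437415771, -0.03245489192058315), 0.9842019859949748) 1.8796371
fixed head ((-0.004239172563615057, 0.0013098757011640316), 1.0026853042840957) 0.46489036[ WARN:0@1.751] global loadsave.cpp:1063 imwrite_ Unsupported depth image for selected encoder is fallbacked to CV_8U.
```

View pics/ab.png

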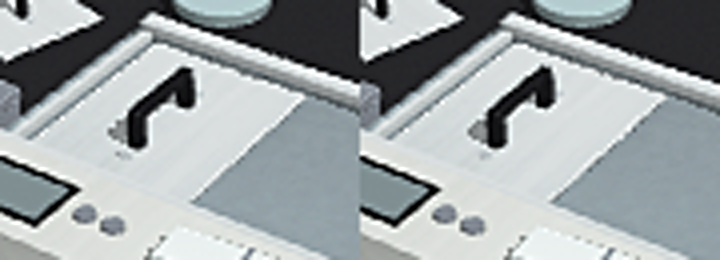

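The hatch picture matches the start to 0.4 px (about 1 mm, within the play), with no vertical shift, so it is flush. Robot is clear.

```bash
python3 -c "
from station import arm
print(arm.job_done())"
```

```text
the job is handed in; nothing more can be done
None
```

I opened the hatch, loaded the wax block third in the track with its writing end to the follower, closed the hatch and handed the job in at about 21 s. There is no verdict yet.

**Hatch:** The scene picture matches the start to 0.4 px (about 1 mm, within its play) with no vertical shift, so it looks flush. It took the gripper's push at the height I gripped it at the start, within about 1 mm. The wrist network puts the handle at (3.8, -78.3, 105) mm in the reader's frame. That is inside the 5 mm limits, but the x value is close to the edge. I did not measure its level directly.

**Blocks and follower:** The last view before closing showed three blocks 40 mm apart with the follower touching the third. The networks put the new block at (-30.3, -73.8) mm and its label at x = -46 mm, both in range. They put the follower face at x = -45.5 mm, where a row of three would end at -50 mm. The picture shows contact, so I took that as network error.

**Robot and surroundings:** The gripper ended open at z = 0.28 m, touching nothing. I saw nothing else moved, though I did not measure the bystanders one by one.

**Disagreement along the way:** My first estimate of the reader's position was about 2.4 mm off sideways. I corrected it from the track's rails before lowering the block.

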